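Ground-check detector modules in the test chamber

ROBOT

A 6-joint arm with a two-finger parallel gripper is mounted at the origin on the work surface. World frame = base frame: x ahead of the robot, y to its left, z up, the work surface at z = 0. Lengths are in m, angles in rad, forces in N, time in s.
With the tool pointing down it reaches from about 0.3 to 0.875 m from the base axis. Payload 4.2 kg.
Tool frame: the origin (TCP) lies midway between the tips of the shut fingers; the grasp point (between the pads) lies behind it (env.pinch_z is the z of the grasp point in the tool frame, in m); z points along the fingers, x is the direction in which the jaws open and shut, and the axes are right-handed (so a half turn about z gives the same grasp; the last joint's range is limited). The gripper opens to 85 mm and grips with 20 to 120 N. Pads are 22 mm wide; open, the fingers measure 114 mm over their backs; the gripper's body (76 mm by 85 mm) begins 54 mm behind the grasp point. The pads swing forward as they close: fully open they stand 13 mm farther back than shut.
Start: joints at [-1.326, 0.32, 1.565, -0, 1.257, -0.02], TCP at [0.15, -0.555, 0.194] pointing down, gripper open.
Joint ranges: [-3.11, 3.11], [-0.84, 2.01], [0.21, 2.61], [-1.34, 4.49], [0.05, 2.63], [-2.56, 2.56]. Speed limits (rad/s): [2.57, 2.57, 3.14, 3.14, 3.14, 3.14].

INTERFACE

Orientations are given as a unit quaternion [w, x, y, z].
In Python, from cell import env gives the robot as it stands.
- The arm moves only by the tool arm_command, never from a script. Its argument "moves" is a list that holds one entry, the list of rows, each a list of 5 numbers: the closure in counts, from 0 (fully open) to 255 (shut), then the shift along the world's x, y, z in mm, then the turn about the world's z in degrees. In form: [[[claw, tx, ty, tz, twist], ...]]. A call has 1 to 20 rows; each row shifts and turns the commanded pose from where the row before left it; what a row does not reach is not made up. A row lasts 1/12 s, in which the tool goes at most 41.7 mm and 7.16 degrees, less where a joint would pass 70% of its speed; a pose out of reach is approached as far as the arm can. A call is refused whole if a number of a shift passes 41.7 or a number of a turn 7.16, either way. A call with a gripper value outside its range is refused whole. The fingers move at their own pace and stop on an object; "squeeze" is the grip in N (left out, the last holds). Time passes only in rows, so rows that do not move let the fingers close. It gives the time, the measured TCP pose, the force and the opening at its end, in the units of the state.
- env.observe(): the state, without advancing time (a new reading comes with each control period).
- env.capture(name): name is "side" or "top"; returns the picture (400x640x3 uint8, blue, green, red); there is no depth.
- env.get_calibration(name): a dict with "camera_matrix" (3x3 intrinsics, pixels), "k1" (the pictures are not rectified: a ray, as slopes to the right and down, at radius r is drawn at 1 + k1 r^2 times it, then the intrinsics apply), "world_to_cam" (4x4, takes a point from world to camera coordinates). Camera axes: x right, y down, z forward; pixel columns grow to the right and rows downward; lengths in m; the calibration is good to about 2 mm. A picture is of the moment at which its call begins. get_calibration takes no time and is no camera call.
- env.finish_job(): hands the job in, once; it reports no verdict.
Trained networks look in the newest picture that a camera, given by its name, has taken for a name from the list of things; names that differ only in an ending like _2 or _b are one class to them, and where a whole thing is asked for, a point or a joint stands for the part that bears it (a point fixed in the world has none). Each returns a list of dicts, best first, with "p" (0 to 1); they miss things now and then, are a little off and sometimes report something else, mostly with a low value. They report only what shows in the picture. A call takes as long as a camera call. They do not tell look-alikes from the thing itself.
- env.outline_of(camera, query): "region" (400x640 bool, what is visible of it) and "location" ([column, row] in pixels, amid what is visible of it).
The state is a dict: "time_s": time; "joints": joint angles; "joint_vel": joint speeds; "tau": joint torques, N m; "tcp_pos": TCP position; "tool_rot": TCP orientation; "force": force on the tool from outside, world axes, zero at the start; "wrist_torque": the same for the moment, N m; "grip_width": finger opening in m.
Only numpy, scipy, OpenCV 4.12 (cv2) and the standard library are available. Lean on these libraries where they do the work, as an engineer would, in place of code of your own. Each camera call takes 0.05 s, during which the arm holds its last target.

TASK

Swing the test chamber's door wide open by its handle and stand every detector module from the bench upright on the chamber floor. Then take the probe and touch its tip gently, holding it there for a moment, onto the ground stud first and then onto the copper pad of each module in the order red, yellow, green, blue (skip the colours that are not there). Finally hang the probe back in its stand and shut the door fully with the modules inside; do not disturb the mug, multimeter or screwdriver.

Things in the scene. Friction and masses are not known exactly. Their poses are not given: they have to be found in the camera images.
- chamber: Brown steel test chamber fixed to the bench. Origin on the bench under the middle of its front edge; x into the chamber (away from the robot), y left, z up. Walls 100 high and 8 thick, 236 wide outside. With the door open it is open in front and above, but for a sill 22 high along the front (x 0..8). Behind it (x 178..274) is its solid electronics box, 100 high.
- door (a joint): Cream door of the chamber, rad: 0 shut, grows opening, limit 1.75. Front panel 236 wide, its face 10 before the chamber front, and rigid with it a flange 188 deep, 102..107 up, that roofs the chamber. Vertical hinge at the chamber's front left corner; opening turns it clockwise seen from above, its right edge towards the robot. Slight friction (0.12 N m); stays where left.
- door_hinge (a point): Point on the door's vertical hinge axis, 84 above the bench (chamber frame x 0, y 118).
- door_handle (a point): Middle of the door's horizontal round steel bar handle, 84 above the bench: bar about 90 long, 10 thick, parallel to the door, its axis 47 off the face; pinch it from above, fingers before and behind the bar. It lies 185 from the hinge along the door and 57 in front of the hinge. Its x axis points across the bar, towards the chamber when shut.
- chamber_floor (a point): Middle of the chamber's clear inner floor, 170 (chamber x) by 220 (y), 8 above the bench. Three printed bay outlines lie here in a row along y, 70 apart; they are only a suggestion.
- ground (a point): Centre of the top of the copper ground stud (26 across) on a black block 50 square at the chamber's right side, 54 above the bench.
- stand: Probe stand fixed to the bench, origin under its middle. Two upright aluminium rails along its x (70 long, 10 thick, 105 high), with a 30 gap between them; the probe's grip rests across the rails, its shaft hanging between.
- probe: Test probe, 160 g, origin at the middle of the underside of its yellow grip block (20 in x, 50 in y, 42 high). A black shaft 14 across hangs 60 down from it, then a brass spring plunger. It starts hanging in the stand, block across the rails (origin 105 above the bench), axes along the stand's within a few degrees. Grip the block across its 20 side from above.
- probe_tip (a point): Tip of the probe's brass plunger (ball 10 across), 80 below the probe's origin on its z axis. The plunger yields up to 12 along that axis: 0.6 N to start, 3 N at the end of its travel.
- mod_red: Brown detector module with a red top, 280 g nominal, may be absent. Body 60 (x) by 46 (y) by 50 high, origin at the centre of its underside, z up. On top a red grip fin 12 thick (x), 40 long (y), from 50 to 81 high, centred 4 towards +x; grip it from above across its 12 side.
- pad_red (a point): Centre of the round copper test pad (19 across) on top of the red module, 50 above its underside, 19.5 towards its -x side.
- mod_yellow: Brown detector module with a yellow top, 280 g nominal, may be absent. Body 60 (x) by 46 (y) by 50 high, origin at the centre of its underside, z up. On top a yellow grip fin 12 thick (x), 40 long (y), from 50 to 81 high, centred 4 towards +x; grip it from above across its 12 side.
- pad_yellow (a point): Centre of the round copper test pad (19 across) on top of the yellow module, 50 above its underside, 19.5 towards its -x side.
- mod_green: Brown detector module with a green top, 280 g nominal, may be absent. Body 60 (x) by 46 (y) by 50 high, origin at the centre of its underside, z up. On top a green grip fin 12 thick (x), 40 long (y), from 50 to 81 high, centred 4 towards +x; grip it from above across its 12 side.
- pad_green (a point): Centre of the round copper test pad (19 across) on top of the green module, 50 above its underside, 19.5 towards its -x side.
- mod_blue: Brown detector module with a blue top, 280 g nominal, may be absent. Body 60 (x) by 46 (y) by 50 high, origin at the centre of its underside, z up. On top a blue grip fin 12 thick (x), 40 long (y), from 50 to 81 high, centred 4 towards +x; grip it from above across its 12 side.
- pad_blue (a point): Centre of the round copper test pad (19 across) on top of the blue module, 50 above its underside, 19.5 towards its -x side.
- mug: Blue mug, 80 across and 90 high, a bystander: leave it alone.
- multimeter: Orange hand multimeter, 140 by 75 by 35, a bystander: leave it alone.
- driver: Screwdriver lying on the bench, a bystander: leave it alone.
Not all that is in view belongs to the job. Leave any purple or white look-alike of the probe alone.

How it is judged:
On the way, in this order (a step that is already met when the one before it is completed fails the run):
1. the chamber door is swung wide open (more than 1.2 rad) (value of joint door above 1.2 rad), for 0.2 s.
2. every module present stands upright on the chamber floor, released (x of mod_red in the frame of chamber between 0.02 and 0.166 m and y of mod_red in the frame of chamber between -0.1 and 0.1 m and z of each of mod_red, mod_yellow, mod_green, mod_blue in the frame of chamber below 0.014 m and angle between each of mod_red, mod_yellow, mod_green, mod_blue's own z axis and vertical below 0.12 rad and x of mod_yellow in the frame of chamber between 0.02 and 0.166 m and y of mod_yellow in the frame of chamber between -0.1 and 0.1 m and x of mod_green in the frame of chamber between 0.02 and 0.166 m and y of mod_green in the frame of chamber between -0.1 and 0.1 m and x of mod_blue in the frame of chamber between 0.02 and 0.166 m and y of mod_blue in the frame of chamber between -0.1 and 0.1 m and contact force between the fingers and mod_red below 0.1 N and contact force between the fingers and mod_yellow below 0.1 N and contact force between the fingers and mod_green below 0.1 N and contact force between the fingers and mod_blue below 0.1 N), for 0.3 s.
3. the probe tip touches the ground stud (horizontal distance between probe_tip and ground below 0.011 m and distance between probe_tip and ground below 0.014 m and contact force between probe and chamber above 0.25 N), for 0.2 s.
4. the probe tip touches the red module's pad, the module standing in the chamber (horizontal distance between probe_tip and pad_red below 0.011 m and distance between probe_tip and pad_red below 0.014 m and contact force between probe and mod_red above 0.25 N and x of mod_red in the frame of chamber between 0.02 and 0.166 m and y of mod_red in the frame of chamber between -0.1 and 0.1 m and z of mod_red in the frame of chamber below 0.014 m and angle between mod_red's own z axis and vertical below 0.12 rad), for 0.2 s.
5. the probe tip touches the yellow module's pad, the module standing in the chamber (horizontal distance between probe_tip and pad_yellow below 0.011 m and distance between probe_tip and pad_yellow below 0.014 m and contact force between probe and mod_yellow above 0.25 N and x of mod_yellow in the frame of chamber between 0.02 and 0.166 m and y of mod_yellow in the frame of chamber between -0.1 and 0.1 m and z of mod_yellow in the frame of chamber below 0.014 m and angle between mod_yellow's own z axis and vertical below 0.12 rad), for 0.2 s.
6. the probe tip touches the green module's pad, the module standing in the chamber (horizontal distance between probe_tip and pad_green below 0.011 m and distance between probe_tip and pad_green below 0.014 m and contact force between probe and mod_green above 0.25 N and x of mod_green in the frame of chamber between 0.02 and 0.166 m and y of mod_green in the frame of chamber between -0.1 and 0.1 m and z of mod_green in the frame of chamber below 0.014 m and angle between mod_green's own z axis and vertical below 0.12 rad), for 0.2 s.
7. the probe tip touches the blue module's pad, the module standing in the chamber (horizontal distance between probe_tip and pad_blue below 0.011 m and distance between probe_tip and pad_blue below 0.014 m and contact force between probe and mod_blue above 0.25 N and x of mod_blue in the frame of chamber between 0.02 and 0.166 m and y of mod_blue in the frame of chamber between -0.1 and 0.1 m and z of mod_blue in the frame of chamber below 0.014 m and angle between mod_blue's own z axis and vertical below 0.12 rad), for 0.2 s.
At the end, for the whole second after the job is handed in: The door is shut (within 0.06 rad); every module present stands upright (within 0.12 rad) and still on the chamber floor; the probe hangs in its stand, grip block resting on the rails within 30 mm of their middle, upright within 0.12 rad (value of joint door below 0.06 rad and x of mod_red in the frame of chamber between 0.02 and 0.166 m and y of mod_red in the frame of chamber between -0.1 and 0.1 m and z of each of mod_red, mod_yellow, mod_green, mod_blue in the frame of chamber below 0.014 m and angle between each of mod_red, mod_yellow, mod_green, mod_blue, probe's own z axis and vertical below 0.12 rad and x of mod_yellow in the frame of chamber between 0.02 and 0.166 m and y of mod_yellow in the frame of chamber between -0.1 and 0.1 m and x of mod_green in the frame of chamber between 0.02 and 0.166 m and y of mod_green in the frame of chamber between -0.1 and 0.1 m and x of mod_blue in the frame of chamber between 0.02 and 0.166 m and y of mod_blue in the frame of chamber between -0.1 and 0.1 m and linear speed of each of mod_red, mod_yellow, mod_green, mod_blue, probe below 0.02 m/s and x of probe in the frame of stand between -0.03 and 0.03 m and z of probe in the frame of stand between 0.1 and 0.112 m and horizontal distance between probe and stand below 0.035 m); the robot touches nothing.
It fails at once if the mug, multimeter or screwdriver is pushed more than 30 mm (distance of any of mug, multimeter, driver from where it was at the start of the episode above 0.03 m).
It fails at once if the probe is pressed on the red module with more than 18 N (contact force between probe and mod_red above 18 N).
It fails at once if the probe is pressed on the yellow module with more than 18 N (contact force between probe and mod_yellow above 18 N).
It fails at once if the probe is pressed on the green module with more than 18 N (contact force between probe and mod_green above 18 N).
It fails at once if the probe is pressed on the blue module with more than 18 N (contact force between probe and mod_blue above 18 N).
Of mod_red, mod_yellow, mod_green, mod_blue only 2 to 3 are there at a start; the rules pass over those that are not, and their reading is None.
At some moment in a run one of mod_red, mod_yellow, mod_green, mod_blue may be knocked a few centimetres aside while the robot is not near it.
It also fails if it takes over 210 s, if anything falls off the work surface, if the arm or the gripper's body presses on something with over 40 N, if the wrist force passes 120 N, or if a joint passes its speed limit or range.

## Working session

There is one attempt and no reset: what is moved stays moved. The work goes in short steps, Python scripts to look and compute and a tool call to move; the robot and the scene stay as the last step left them, time stands still between calls to the robot, and variables do not carry over. Pictures are saved under pics/ and viewed, and the job is handed in when it is done.

Besides the shell and the picture viewer there is one more tool, called in YAML: its name, and indented under it one key for each argument. arm_command: Moves the arm, as the interface text tells. Its arguments: {"type":"object","properties":{"moves":{"type":"array"},"squeeze":{"type":"number"}},"required":["moves"]}

```bash
ls; mkdir -p pics; python3 - <<'E'
from cell import env
import cv2
print(env.observe()); print(env.pinch_z)
for n in("side","top"):
    im=env.capture(n); cv2.imwrite(f"pics/{n}0.png",im); c=env.get_calibration(n); print(n,c)
E
```

```text
pics
{'time_s': 0.0, 'joints': array([-1.32601933e+00,  3.20277742e-01,  1.56568079e+00, -9.36906370e-06,
        1.25737091e+00, -2.00256776e-02]), 'joint_vel': array([-0.00072269,  0.00143499, -0.00065822, -0.00046352, -0.00016818,
        0.00153242]), 'tau': array([ 1.50184365e-03, -4.15521741e+01, -2.34162730e+01,  1.15294538e-04,
        8.34311591e-03,  7.26735578e-07]), 'tcp_pos': array([ 0.15034184, -0.55444226,  0.19328975]), 'tool_rot': array([-5.37833272e-04,  7.94267169e-01, -6.07568029e-01, -6.81811978e-04]), 'force': array([ 0.08125594, -0.08081686,  0.15907591]), 'wrist_torque': array([ 0.02763336,  0.06534885, -0.00859988]), 'grip_width': 0.08544179491472757}
-0.0187
side {'camera_matrix': array([[388.95585025,   0.        , 321.11971042],
       [  0.        , 388.95585025, 198.69765518],
       [  0.        ,   0.        ,   1.        ]]), 'k1': -0.06824257211978305, 'world_to_cam': array([[ 0.96048485, -0.27773956,  0.01815448, -0.53691033],
       [-0.11630024, -0.45973975, -0.88040537,  0.08339733],
       [ 0.25286973,  0.84350465, -0.47387424,  1.10215969],
       [ 0.        ,  0.        ,  0.        ,  1.        ]])}
top {'camera_matrix': array([[505.84728649,   0.        , 318.60312727],
       [  0.        , 505.84728649, 195.98074253],
       [  0.        ,   0.        ,   1.        ]]), 'k1': -0.14967494598129188, 'world_to_cam': array([[-0.02102891, -0.99977698, -0.00194107, -0.14820547],
       [-0.97996569,  0.02099673, -0.19805652,  0.53221236],
       [ 0.19805311, -0.00226273, -0.98018868,  1.32464473],
       [ 0.        ,  0.        ,  0.        ,  1.        ]])}
```

View pics/side0.png

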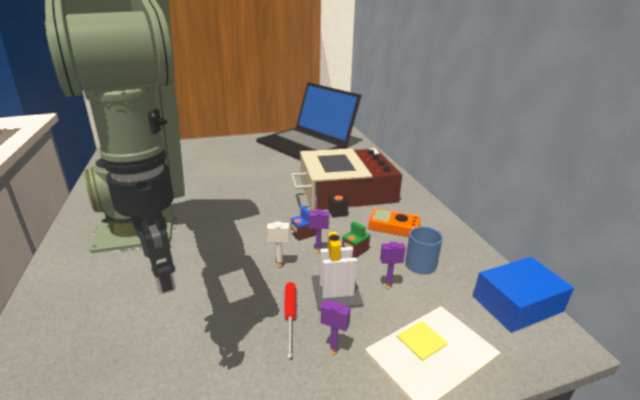

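View pics/top0.png

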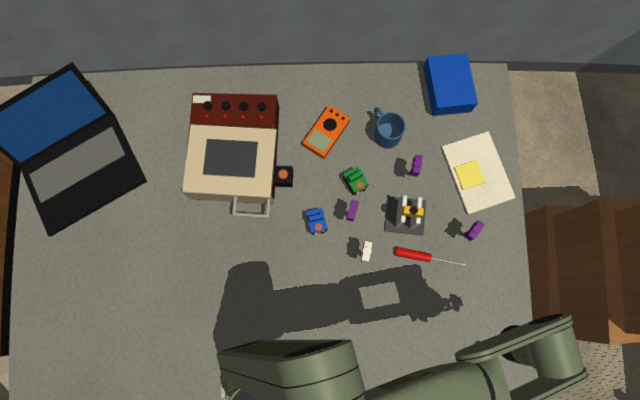

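```bash
cat > h.py <<'E'
from cell import env
import numpy as np, cv2
from scipy.optimize import least_squares
C={n:env.get_calibration(n) for n in("side","top")}
def proj(n,P):
    c=C[n];P=np.atleast_2d(P);W=c["world_to_cam"];q=P@W[:3,:3].T+W[:3,3]
    s=q[:,:2]/q[:,2:];s=s*(1+c["k1"]*(s**2).sum(1,keepdims=True));K=c["camera_matrix"]
    return s*K[0,0]+K[:2,2]
def ray(n,uv):
    c=C[n];K=c["camera_matrix"];d=(np.asarray(uv,float)-K[:2,2])/K[0,0];s=d.copy()
    for _ in range(30): s=d/(1+c["k1"]*(s@s))
    W=c["world_to_cam"];R=W[:3,:3];return -R.T@W[:3,3],R.T@np.r_[s,1]
def at(n,uv,z):
    o,d=ray(n,uv);return o+d*(z-o[2])/d[2]
def crop(im,x0,y0,x1,y1,k,name):
    cv2.imwrite("pics/"+name,cv2.resize(im[y0:y1,x0:x1],None,fx=k,fy=k,interpolation=cv2.INTER_CUBIC))
E
python3 - <<'E'
from h import *
for n in("top","side"):
    im=env.capture(n)
    for q in["mod_red","mod_yellow","mod_green","mod_blue","probe","stand","chamber","door","door_handle","ground","pad_blue","pad_green","driver","probe_tip"]:
        for r in env.outline_of(n,q)[:3]:
            m=r["region"];ys,xs=np.nonzero(m)
            print(n,q,round(r["p"],2),np.round(r["location"],1),m.sum(),xs.min(),xs.max(),ys.min(),ys.max())
t=env.capture("top");s=env.capture("side")
crop(t,170,80,330,230,5,"tA.png");crop(t,290,130,490,270,4,"tB.png");crop(s,230,130,430,270,4,"sA.png")
E
```

```text
top mod_yellow 0.51 [236.4 150. ] 10166 181 292 93 217
top mod_green 0.71 [356.9 180.7] 437 343 367 167 194
top mod_blue 0.69 [317.5 219.9] 407 307 326 208 234
top mod_blue 0.46 [231.4 164. ] 6541 182 275 125 216
top probe 0.78 [474.6 231.4] 204 464 483 221 240
top probe 0.74 [368.1 251.5] 183 361 371 241 261
top probe 0.58 [414.3 166.6] 199 409 421 155 176
top stand 0.8 [403.6 217.5] 1291 385 425 195 234
top stand 0.61 [417.8 254.9] 335 395 434 247 261
top stand 0.54 [231.2 165.8] 6671 181 274 124 217
top chamber 0.86 [233.9 151.6] 10132 182 292 93 217
top door 0.77 [235.4 162.7] 6671 182 275 125 217
top door_handle 0.63 [230.  163.9] 6666 181 275 124 217
top ground 0.68 [233.1 152.1] 10177 181 292 93 217
top pad_blue 0.71 [316.6 222.8] 444 306 327 207 234
top pad_blue 0.63 [326.7 133.3] 1392 303 349 105 159
top pad_green 0.7 [355.9 179.9] 455 343 367 167 194
top driver 0.69 [415.5 257.4] 348 395 462 247 263
top driver 0.21 [355.2 181.4] 422 343 367 168 194
side mod_yellow 0.33 [347.  182.8] 5630 292 401 147 216
side mod_green 0.76 [357.5 240.2] 656 342 370 221 257
side mod_blue 0.78 [303.5 224.8] 539 291 315 205 240
side mod_blue 0.39 [339.8 279.4] 2059 313 362 248 309
side mod_blue 0.34 [341.5 180.9] 5450 292 400 148 216
side probe 0.92 [334.2 317.7] 760 321 349 302 350
side probe 0.9 [279.2 232.4] 591 268 289 221 265
side probe 0.87 [329.4 248.7] 316 328 340 232 260
side stand 0.8 [337.2 281.7] 2151 313 362 247 310
side stand 0.45 [390.7 220.7] 1042 368 420 208 236
side stand 0.18 [345.6 178.7] 5587 291 402 148 217
side chamber 0.82 [346.9 180.1] 5499 291 401 148 217
side door 0.96 [325. 168.] 2257 292 370 149 208
side door_handle 0.87 [326.  167.7] 2137 292 370 149 207
side ground 0.64 [344.4 180.5] 5557 291 401 148 217
side pad_blue 0.69 [300.8 225.5] 564 290 315 205 240
side pad_green 0.78 [358.5 238.5] 663 342 370 221 257
side driver 0.68 [290.8 307.1] 541 284 296 282 356
```

View pics/tA.png

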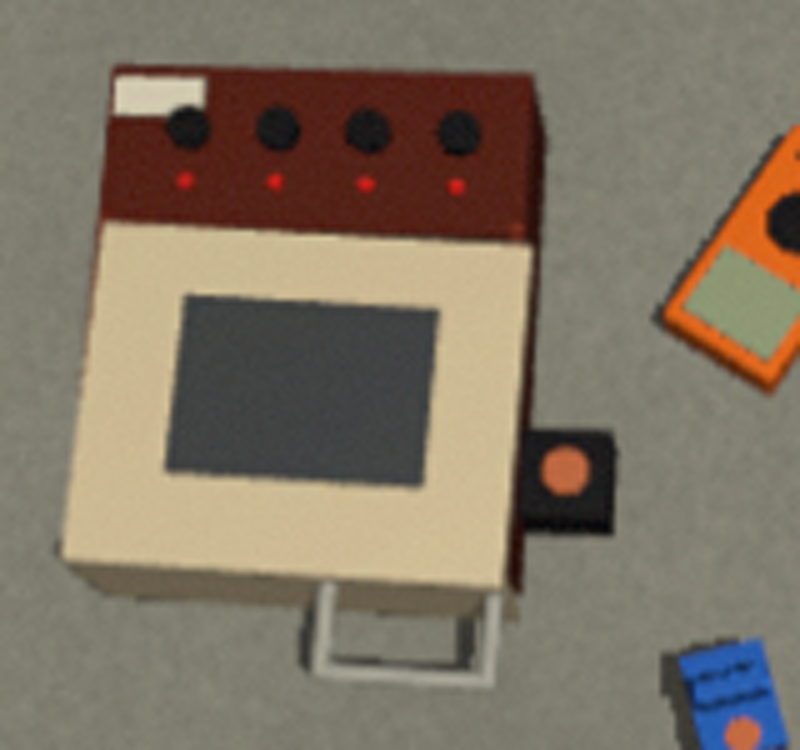

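View pics/tB.png

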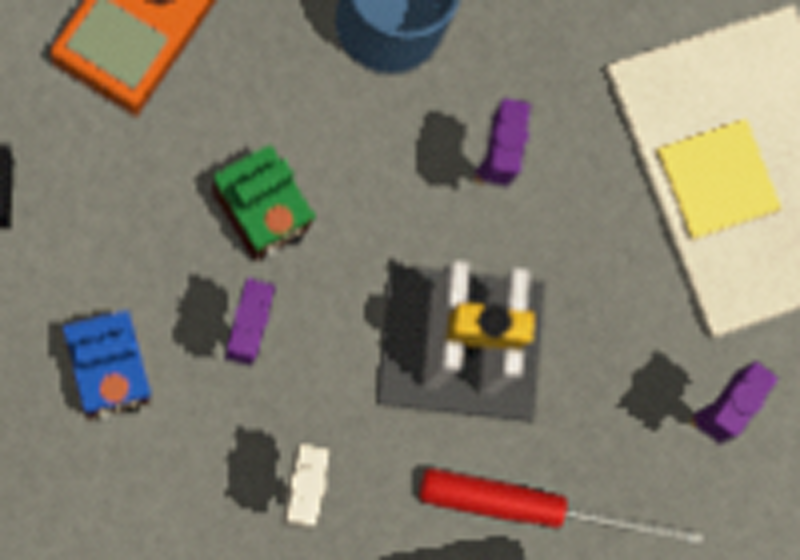

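View pics/sA.png

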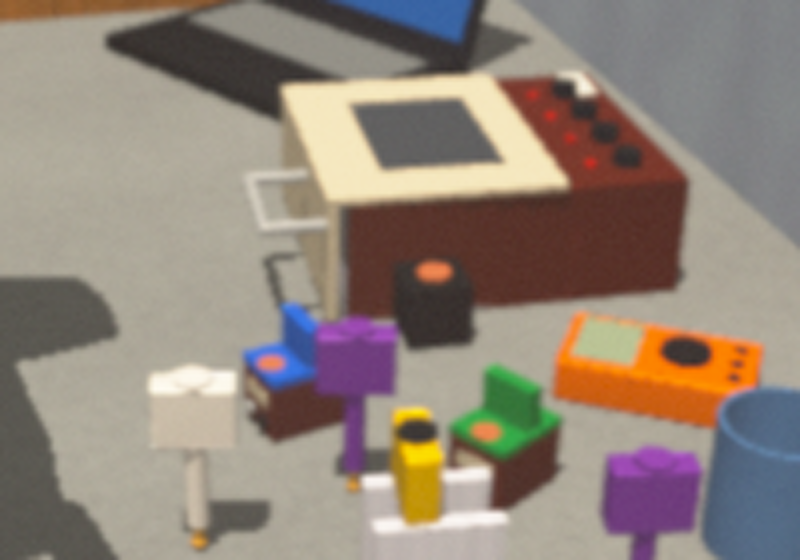

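```bash
cat >> h.py <<'E'
def px(c,x0,y0,k): return [(c[0]+.5)/k-.5+x0,(c[1]+.5)/k-.5+y0]
def fitpose(obs,x0):
    """obs list of (cam, local point(3), uv, w). pose x,y,yaw on bench"""
    def f(p):
        r=[]
        for n,L,uv,w in obs:
            c,s=np.cos(p[2]),np.sin(p[2]);P=[p[0]+c*L[0]-s*L[1],p[1]+s*L[0]+c*L[1],L[2]+(p[3] if len(p)>3 else 0)]
            r+=list((proj(n,P)[0]-uv)*w)
        return np.array(r)
    s=least_squares(f,x0,loss="soft_l1");return s.x,f(s.x).reshape(-1,2)
E
python3 - <<'E'
from h import *
A=lambda *c:px(c,170,80,5);B=lambda *c:px(c,290,130,4);S=lambda *c:px(c,230,130,4)
o=[("top",(.274,.118,.1),A(115,66),1),("top",(.274,-.118,.1),A(533,75),1),("top",(-.01,.118,.107),A(63,558),1),("top",(-.01,-.118,.107),A(505,587),1),
("top",(.178,.118,.107),A(104,220),1),("top",(.178,-.118,.107),A(533,242),1),
("side",(-.01,.118,.107),S(281,85),1),("side",(-.01,-.118,.107),S(333,198),1),("side",(.178,-.118,.107),S(567,185),1),("side",(.274,-.118,.1),S(688,180),1)]
p,r=fitpose(o,[.7,.1,0]);print("chamber",p,"\n",r.round(1))
print("ground",at("top",A(565,470),.054),at("side",S(434,271),.054))
c,s=np.cos(p[2]),np.sin(p[2])
T=lambda L:np.array([p[0]+c*L[0]-s*L[1],p[1]+s*L[0]+c*L[1],L[2]])
g=at("top",A(565,470),.054);d=g[:2]-p[:2];print("ground in chamber",c*d[0]+s*d[1],-s*d[0]+c*d[1])
print("handle model",T((-.057,.118-.185,.084)),"meas",at("top",A(403,672),.084), at("side",S(258,203),.084),"hinge",T((0,.118,0)))
# modules: pad & fin
for nm,pt,ps in(("blue",B(114,388),S(270,363)),("green",B(279,219),S(488,432))):
    print(nm,"pad",at("top",pt,.05),at("side",ps,.05))
# stand
print("probe blk top",at("top",B(494,320),.147),at("side",S(418,430),.147))
for q in[(459,265),(520,271),(453,370),(513,375)]:print("rail",at("top",B(*q),.105))
E
```

```text
chamber [ 0.53938605  0.08409333 -0.06964369] 
 [[ 1.1 -0.1]
 [ 1.6  1. ]
 [-0.2  0.4]
 [-0.3 -1.2]
 [-1.1  0.7]
 [-1.1 -0.4]
 [-0.2  0.2]
 [-0.2  0.6]
 [ 1.4 -0.7]
 [ 0.1  0.4]]
ground [ 0.59365167 -0.06181254  0.054     ] [ 0.59306278 -0.0633581   0.054     ]
ground in chamber 0.06428728133556319 -0.14177597519382995
handle model [0.47786187 0.02122223 0.084     ] meas [0.47786666 0.02290352 0.084     ] [0.47716065 0.02310734 0.084     ] hinge [0.54759737 0.20180728 0.        ]
blue pad [ 0.44525865 -0.15641058  0.05      ] [ 0.44499506 -0.15546204  0.05      ]
green pad [ 0.55966782 -0.27205172  0.05      ] [ 0.56038247 -0.27201957  0.05      ]
probe blk top [ 0.46958904 -0.39788962  0.147     ] [ 0.47048075 -0.39508426  0.147     ]
rail [ 0.51390986 -0.38484358  0.105     ]
rail [ 0.50901781 -0.42512902  0.105     ]
rail [ 0.44435    -0.37718297  0.105     ]
rail [ 0.44010727 -0.41643497  0.105     ]
```

```bash
python3 - <<'E'
from h import *
A=lambda *c:px(c,170,80,5);B=lambda *c:px(c,290,130,4);S=lambda *c:px(c,230,130,4)
h=.05
def mod(c,pt,ps,x0):
    L=[(.03,.023,h),(.03,-.023,h),(-.03,-.023,h),(-.03,.023,h)]
    o=[("top",l,B(*q),1) for l,q in zip(L,c)]+[("top",(-.0195,0,h),B(*pt),1),("side",(-.0195,0,h),S(*ps),1)]
    return fitpose(o,x0)
for r in(mod([(63,319),(130,311),(150,400),(80,413)],(114,388),(270,363),[.47,-.15,0.]),mod([(213,184),(270,147),(314,212),(258,245)],(279,219),(488,432),[.57,-.27,.5])):
    print(r[0],np.degrees(r[0][2]),"\n",r[1].round(1).tolist())
# purple: tip from side and block top
print("purple tip side",at("side",S(353,490),.0),"top",at("top",B(250,320),.13))
print("white tip",at("side",S(198,545),0),at("top",B(308,480),.13))
print("purple3 ",at("top",B(510,140),.13),"p4",at("top",B(735,400),.13))
print("mug",at("top",[388,128],.09))
E
```

```text
[ 0.46403695 -0.15158961  0.17324619] 9.926275393316482 
 [[0.4, 1.3], [0.3, 0.1], [-0.4, -0.7], [0.3, -0.7], [-0.5, 0.2], [-0.1, -0.1]]
[ 0.57620278 -0.26209346  0.54799529] 31.3978174321228 
 [[-0.3, -1.6], [-0.6, -1.0], [0.4, 0.5], [0.4, 1.1], [0.1, 0.0], [-0.3, 0.1]]
purple tip side [ 0.47951772 -0.24426757  0.        ] top [ 0.47599646 -0.24420995  0.13      ]
white tip [ 0.37073246 -0.27541334  0.        ] [ 0.37283566 -0.27745541  0.13      ]
purple3  [ 0.59157578 -0.41880595  0.13      ] p4 [ 0.41664408 -0.55530386  0.13      ]
mug [ 0.7072728  -0.35334445  0.09      ]
```

arm_command:
  moves:
    - [[130,20,35,2,4.4],[130,20,35,2,4.4],[130,20,35,2,4.4],[130,20,35,2,4.4],[130,20,35,2,4.4],[130,20,35,2,4.4],[130,20,35,2,4.4],[130,20,35,2,4.4],[130,20,35,2,4.4],[130,20,35,2,4.4],[130,20,35,2,4.4],[130,20,35,2,4.4],[130,20,35,2,4.4],[130,20,35,2,4.4],[130,20,35,2,4.4],[130,20,35,2,4.4],[130,8,17,0,0.4],[130,0,0,0,0]]
  squeeze: 40

```text
time_s: 3.2
tcp_pos: [0.4802, 0.0254, 0.226]
tool_rot: [-0.001, 0.999, -0.033, 0.001]
force: [-0.6, -0.4, 0.4]
grip_width: 0.0417
```

```bash
cat >> h.py <<'E'
def st():
    s=env.observe();w,x,y,z=s["tool_rot"]
    print("t",round(s["time_s"],2),"tcp",s["tcp_pos"].round(4),"yaw",np.degrees(np.arctan2(2*(x*y+w*z),1-2*(y*y+z*z))).round(2),"tilt zz",round(1-2*(x*x+y*y),4),"w",round(s["grip_width"],4),"F",s["force"].round(2),"j6",s["joints"][5].round(2))
    return s
E
python3 -c "
from h import *
st()"
```

```text
t 3.2 tcp [0.4802 0.0254 0.226 ] yaw -3.75 tilt zz -1.0 w 0.0417 F [-0.62 -0.42  0.38] j6 0.09
```

arm_command:
  moves:
    - [[130,-2,-3,-32,0],[130,0,0,-32,-0.2],[130,0,0,-32,0],[130,0,0,-32,0],[130,0,0,-32,0],[130,0,0,0,0],[130,0,0,0,0],[200,0,0,0,0],[255,0,0,0,0],[255,0,0,0,0],[255,0,0,0,0],[255,0,0,0,0]]

```text
time_s: 4.2
tcp_pos: [0.4771, 0.019, 0.0671]
tool_rot: [-0.0, 0.999, -0.037, 0.001]
force: [0.6, 0.4, 1.0]
grip_width: 0.0001
```

```bash
python3 -c "
from h import *
st()
im=env.capture('side');crop(im,200,80,440,260,3,'s1.png')
a=-.0696;hx,hy=.5476,.2018
R=lambda t:np.array([[np.cos(t),-np.sin(t)],[np.sin(t),np.cos(t)]])
th=np.r_[0,np.radians([1,2.5,4,4.5]),]
inc=[1,2,4]+[5]*17+[3]
th=np.radians(np.r_[0,np.cumsum(inc)]);print(th[-1])
P=np.array([R(a-t)@[-.057,-.185] for t in th])
d=np.diff(P,axis=0)*1000
print([[255]+x.round(1).tolist()+[0,-i] for x,i in zip(d,inc)])
print(P[-1]+[hx,hy])
"
```

```text
t 4.2 tcp [0.4771 0.019  0.0671] yaw -4.23 tilt zz -1.0 w 0.0001 F [0.57 0.41 0.96] j6 0.09
1.6580627893946132
[[255, -3.1, 1.2, 0, -1], [255, -6.2, 2.7, 0, -2], [255, -12.1, 5.9, 0, -4], [255, -14.5, 8.6, 0, -5], [255, -13.7, 9.8, 0, -5], [255, -12.8, 11.0, 0, -5], [255, -11.8, 12.1, 0, -5], [255, -10.7, 13.1, 0, -5], [255, -9.5, 13.9, 0, -5], [255, -8.3, 14.7, 0, -5], [255, -7.0, 15.4, 0, -5], [255, -5.6, 15.9, 0, -5], [255, -4.2, 16.4, 0, -5], [255, -2.8, 16.7, 0, -5], [255, -1.3, 16.8, 0, -5], [255, 0.2, 16.9, 0, -5], [255, 1.7, 16.8, 0, -5], [255, 3.1, 16.6, 0, -5], [255, 4.5, 16.3, 0, -5], [255, 5.9, 15.8, 0, -5], [255, 4.2, 9.2, 0, -3]]
[0.37377626 0.28700156]
```

View pics/s1.png

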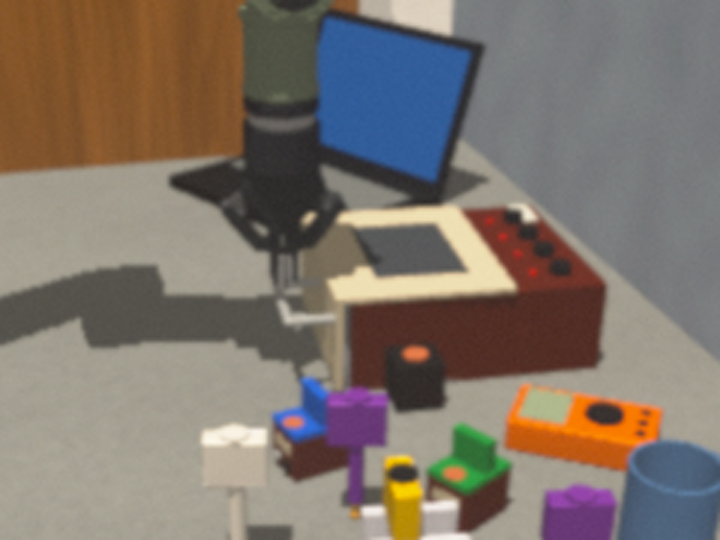

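```bash
python3 -c "
from h import *
im=env.capture('side');t=env.capture('top')
p=env.observe()['tcp_pos']
for P in(p,p+[0,0,.0187]):
  print(proj('side',P),proj('top',P))
print(proj('side',[[.4779,.0212,.084]]),proj('top',[[.4779,.0212,.084]]))
crop(im,260,130,360,210,8,'s2.png');crop(t,170,100,300,240,4,'t2.png')
"
```

```text
[[294.32404751 186.03382   ]] [[252.49531754 215.49188937]]
[[294.23813966 180.60030691]] [[251.5774548 214.3599145]]
[[294.49402759 180.60907571]] [[250.83925293 213.97497819]]
```

View pics/s2.png

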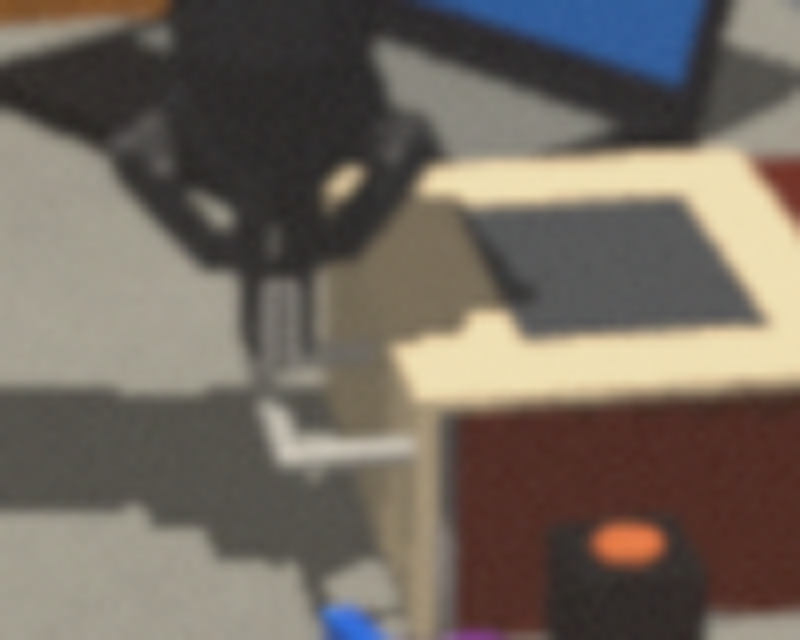

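View pics/t2.png

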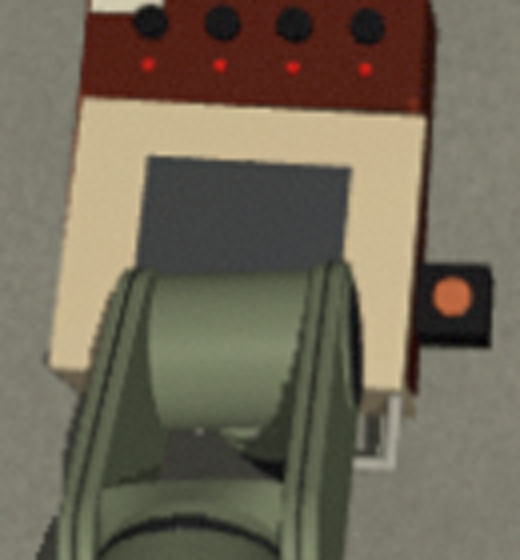

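```bash
python3 -c "
from h import *
st()
p=np.array([.1503,-.5544,.1933])
print(proj('side',[p,p+[0,0,.013],p+[.262*.042,-.965*.042,.013],p-[.262*.042,-.965*.042,-.013]]))
im=cv2.imread('pics/side0.png');crop(im,120,200,220,300,6,'s0f.png')
"
```

```text
t 4.35 tcp [0.4766 0.0191 0.0665] yaw -4.22 tilt zz -1.0 w -0.0002 F [-0.22  0.72 -0.47] j6 0.09
[[166.21636241 297.95143405]
 [164.65475759 291.42676379]
 [171.11029015 308.93232654]
 [158.90537319 275.69044682]]
```

View pics/s0f.png

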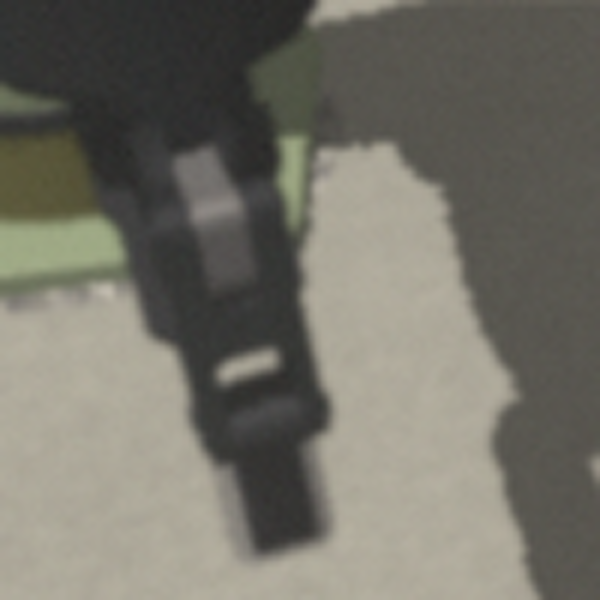

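arm_command:
  moves:
    - [[130,0,0,20,0],[130,0,0,20,0],[130,0,0,0,0],[130,0,0,0,0],[130,0,2,-22,0],[130,0,0,-22,0],[130,0,0,-22,0],[130,0,0,0,0],[130,0,0,0,0],[255,0,0,0,0],[255,0,0,0,0],[255,0,0,0,0],[255,0,0,0,0]]

```text
time_s: 5.43
tcp_pos: [0.4774, 0.0209, 0.0413]
tool_rot: [0.0, 0.999, -0.037, 0.001]
force: [0.2, -0.9, 3.7]
grip_width: 0.008
```

```bash
python3 -c "
from h import *
st()
im=env.capture('side')
crop(im,260,130,360,210,8,'s3.png')
"
```

```text
t 5.43 tcp [0.4774 0.0209 0.0413] yaw -4.22 tilt zz -1.0 w 0.008 F [ 0.18 -0.89  3.65] j6 0.09
```

View pics/s3.png

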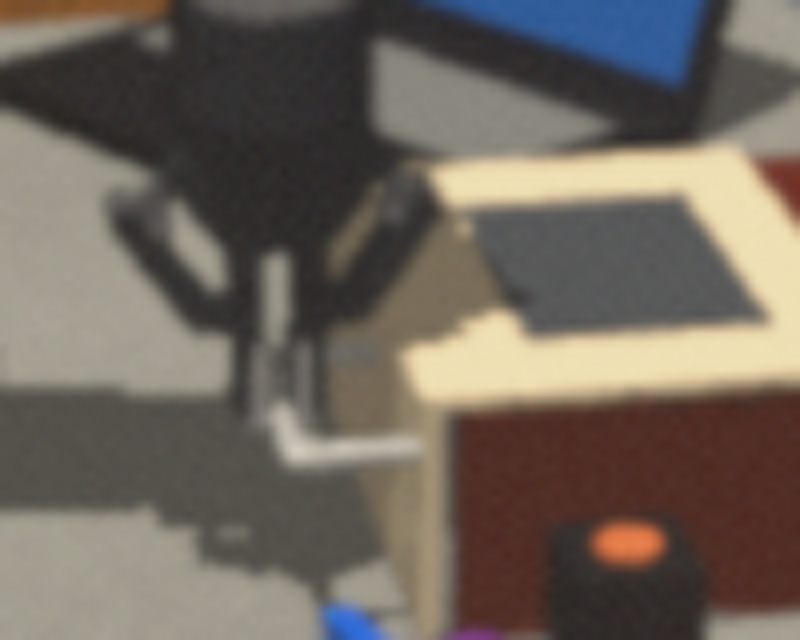

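arm_command:
  moves:
    - [[130,0,0,0,0],[130,0,0,0,0],[130,0,0,0,0],[130,0,0,-6,0],[130,0,0,-6,0],[130,0,0,0,0],[130,0,0,0,0],[255,0,0,0,0],[255,0,0,0,0],[255,0,0,0,0],[255,0,0,0,0],[255,0,0,0,0]]

```text
time_s: 6.48
tcp_pos: [0.4768, 0.0211, 0.0283]
tool_rot: [-0.0, 0.999, -0.037, 0.0]
force: [1.0, -0.2, 0.5]
grip_width: 0.0089
```

```bash
python3 -c "
from h import *
st()
im=env.capture('side')
crop(im,260,130,360,210,8,'s4.png')
"
```

```text
t 6.48 tcp [0.4768 0.0211 0.0283] yaw -4.24 tilt zz -1.0 w 0.0089 F [ 0.96 -0.18  0.48] j6 0.09
```

View pics/s4.png

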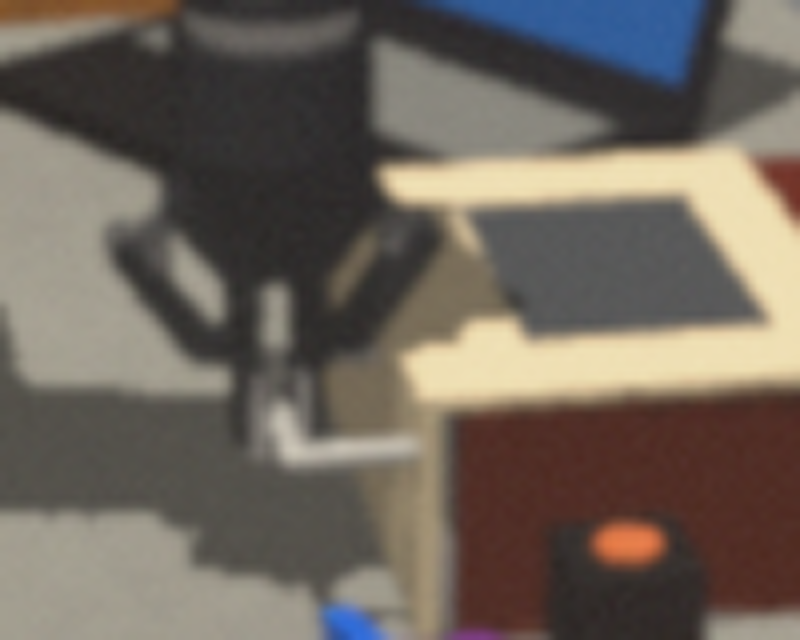

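arm_command:
  moves:
    - [[255,-3.1,1.2,0,-1],[255,-6.2,2.7,0,-2],[255,-12.1,5.9,0,-4],[255,-14.5,8.6,0,-5],[255,-13.7,9.8,0,-5],[255,-12.8,11.0,0,-5],[255,-11.8,12.1,0,-5],[255,-10.7,13.1,0,-5],[255,-9.5,13.9,0,-5],[255,-8.3,14.7,0,-5],[255,-7.0,15.4,0,-5],[255,-5.6,15.9,0,-5],[255,-4.2,16.4,0,-5],[255,-2.8,16.7,0,-5],[255,-1.3,16.8,0,-5],[255,0.2,16.9,0,-5]]

```text
time_s: 7.87
tcp_pos: [0.353, 0.2129, 0.0283]
tool_rot: [-0.0, 0.786, -0.619, 0.001]
force: [3.3, -1.1, -2.0]
grip_width: 0.0085
```

```bash
python3 -c "
from h import *
st()"
```

```text
t 7.87 tcp [0.353  0.2129 0.0283] yaw -76.45 tilt zz -1.0 w 0.0085 F [ 3.32 -1.13 -1.96] j6 1.85
```

arm_command:
  moves:
    - [[255,1.7,16.8,0,-5],[255,3.1,16.6,0,-5],[255,4.5,16.3,0,-5],[255,5.9,15.8,0,-5],[255,4.2,9.2,0,-3],[255,0,0,0,0],[255,0,0,0,0],[255,0,0,0,0]]

```text
time_s: 8.53
tcp_pos: [0.3717, 0.2868, 0.0283]
tool_rot: [-0.0, -0.648, 0.762, 0.0]
force: [-4.1, 3.4, 3.4]
grip_width: 0.0084
```

```bash
python3 -c "
from h import *
st()
im=env.capture('side');t=env.capture('top');crop(im,200,80,440,260,3,'s5.png');cv2.imwrite('pics/t5.png',t)"
```

```text
t 8.53 tcp [0.3717 0.2868 0.0283] yaw -99.2 tilt zz -1.0 w 0.0084 F [-4.12  3.39  3.43] j6 2.36
```

View pics/s5.png

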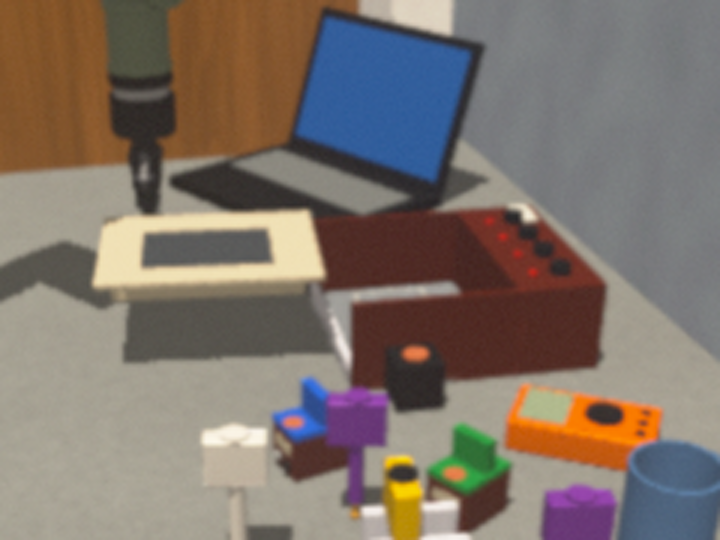

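View pics/t5.png

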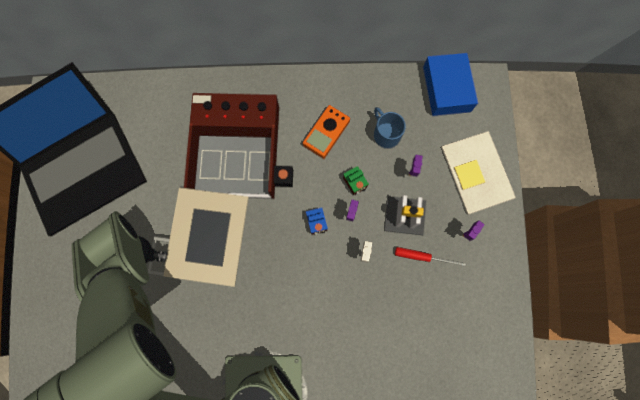

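arm_command:
  moves:
    - [[130,0,0,0,0],[130,0,0,0,0],[130,0,0,0,0],[130,0,0,30,0],[130,0,0,35,0],[130,0,0,35,0],[130,0,0,35,0],[130,0,0,35,0],[130,0,0,0,0]]

```text
time_s: 9.38
tcp_pos: [0.3761, 0.2888, 0.2049]
tool_rot: [0.007, -0.648, 0.762, -0.001]
force: [1.3, -0.0, 0.2]
grip_width: 0.0424
```

arm_command:
  moves:
    - [[130,6,-20,0,7],[130,6,-28,0,7],[130,6,-28,0,7],[130,6,-28,0,7],[130,6,-28,0,7],[130,6,-28,0,7],[130,6,-28,0,7],[130,6,-28,0,7],[130,6,-28,0,7],[130,6,-28,0,7],[130,6,-28,0,7],[130,6,-28,0,7],[130,6,-28,0,7],[130,6,-28,0,7],[130,6,-27,0,7],[130,6,-26,0,4],[130,0,0,0,0],[130,0,0,0,0]]

```text
time_s: 10.88
tcp_pos: [0.467, -0.1455, 0.1973]
tool_rot: [-0.0, 0.997, 0.071, -0.001]
force: [-0.3, 0.7, -0.1]
grip_width: 0.0422
```

```bash
python3 -c "
from h import *
s=st();p=s['tcp_pos']
im=env.capture('side');t=env.capture('top');crop(im,220,80,380,260,4,'s6.png');crop(t,160,90,360,290,4,'t6.png')
print(proj('side',[p,p+[0,0,.0187],p+[0,0,.03]]),proj('top',[p]))"
```

```text
t 10.88 tcp [ 0.467  -0.1455  0.1973] yaw 8.12 tilt zz -1.0 w 0.0422 F [-0.31  0.69 -0.06] j6 -0.47
[[303.92585279 168.62003987]
 [303.9088549  161.92855438]
 [303.89878537 157.8291239 ]] [[313.25341296 209.40155642]]
```

View pics/s6.png

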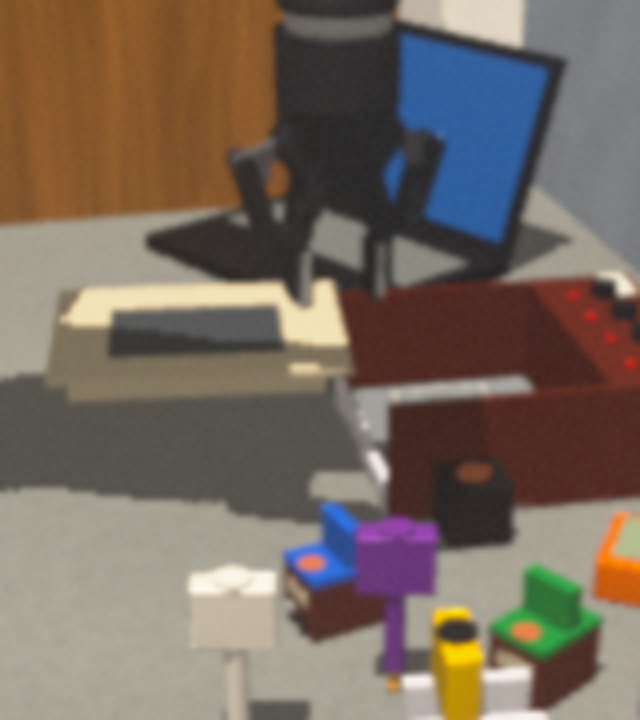

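View pics/t6.png

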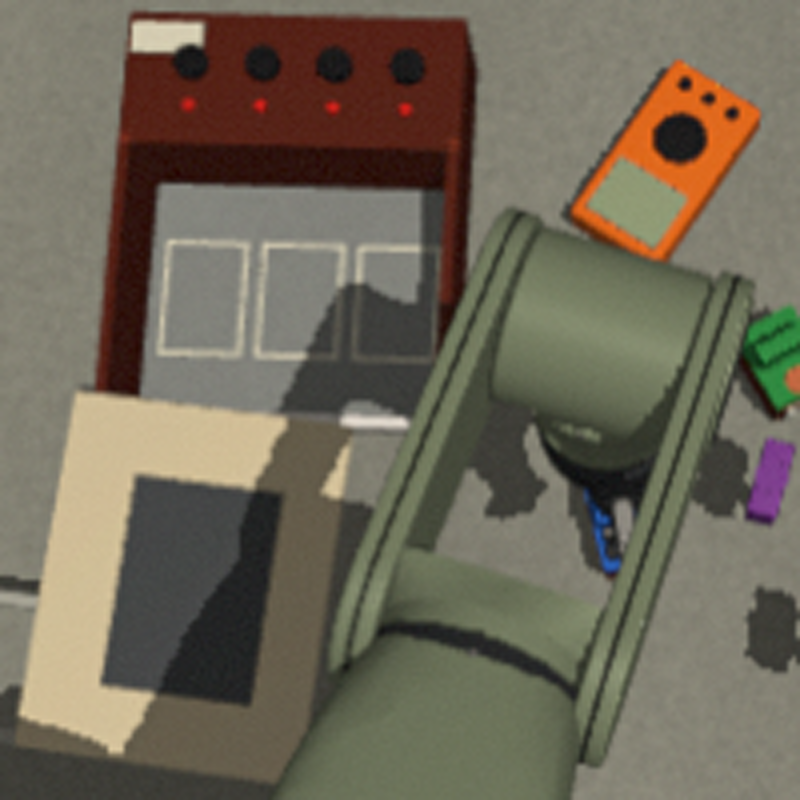

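arm_command:
  moves:
    - [[130,1,-5.5,-30,1.8],[130,0,0,-35,0],[130,0,0,-35,0],[130,0,0,-35,0],[130,0,0,-20,0],[130,0,0,-10,0],[130,0,0,-4,0],[130,0,0,0,0],[130,0,0,0,0]]

```text
time_s: 11.73
tcp_pos: [0.4689, -0.1494, 0.0298]
tool_rot: [0.0, 0.996, 0.089, 0.001]
force: [-0.2, 0.1, 0.2]
grip_width: 0.0422
```

```bash
python3 -c "
from h import *
s=st();p=s['tcp_pos']
im=env.capture('side');crop(im,260,150,360,250,7,'s7.png')"
```

```text
t 11.73 tcp [ 0.4689 -0.1494  0.0298] yaw 10.18 tilt zz -1.0 w 0.0422 F [-0.17  0.07  0.22] j6 -0.51
```

View pics/s7.png

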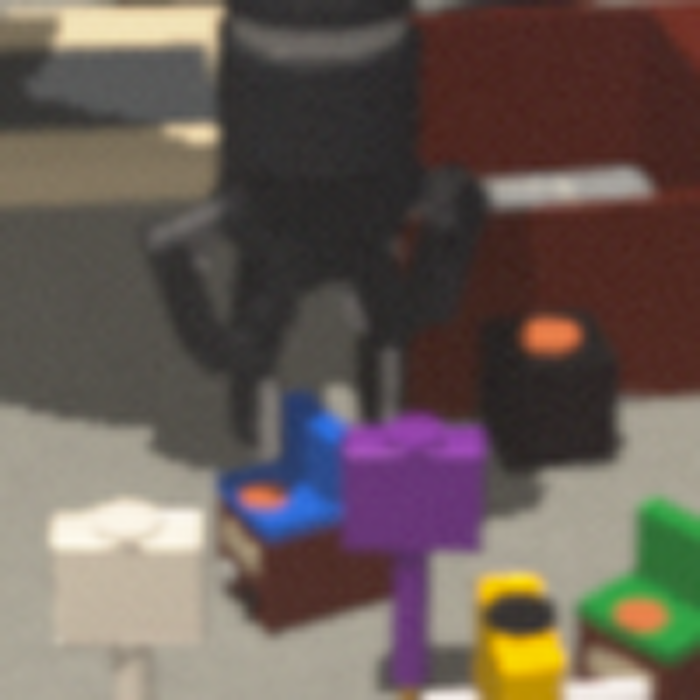

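arm_command:
  moves:
    - [[255,0,0,-2,0],[255,0,0,-2,0],[255,0,0,0,0],[255,0,0,0,0],[255,0,0,0,0],[255,0,0,0,0]]
  squeeze: 60

```text
time_s: 12.28
tcp_pos: [0.4689, -0.15, 0.0256]
tool_rot: [0.0, 0.996, 0.088, 0.001]
force: [-0.3, -0.3, 3.7]
grip_width: 0.0106
```

```bash
python3 -c "
from h import *
s=st();p=s['tcp_pos']
im=env.capture('side');crop(im,260,150,360,250,7,'s8.png')"
```

```text
t 12.28 tcp [ 0.4689 -0.15    0.0256] yaw 10.12 tilt zz -1.0 w 0.0106 F [-0.25 -0.33  3.69] j6 -0.51
```

View pics/s8.png

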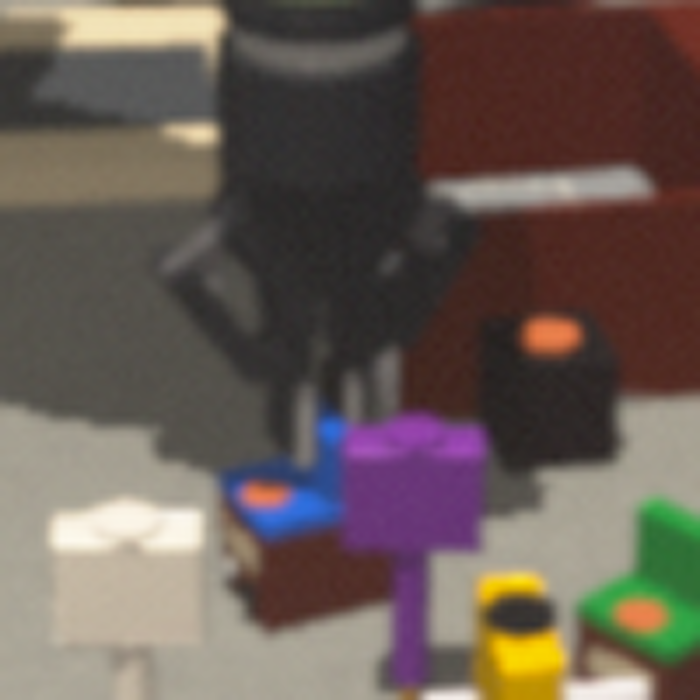

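arm_command:
  moves:
    - [[255,0,0,8,0],[255,0,0,22,0],[255,0,0,30,0],[255,0,0,30,0],[255,0,0,30,0],[255,0,0,25,0],[255,0,0,5,0],[255,14,23,0,-1.2],[255,14,23,0,-1.2],[255,14,23,0,-1.2],[255,14,23,0,-1.2],[255,14,23,0,-1.2],[255,14,23,0,-1.2],[255,14,23,0,-1.2],[255,14,23,0,-1.2],[255,14,23,0,-1.2],[255,14,23,0,-1.2],[255,14,23,0,-1.2],[255,13,25,0,-0.9],[255,0,0,0,0]]

```text
time_s: 14.0
tcp_pos: [0.6365, 0.1326, 0.1725]
tool_rot: [-0.001, 0.999, -0.033, -0.001]
force: [-0.1, 0.0, -3.5]
grip_width: 0.0107
```

```bash
python3 -c "
from h import *
s=st();p=s['tcp_pos']
im=env.capture('side');crop(im,230,60,430,230,4,'s9.png')
t=env.capture('top');crop(t,160,90,420,260,3,'t9.png')"
```

```text
t 14.0 tcp [0.6365 0.1326 0.1725] yaw -3.8 tilt zz -1.0 w 0.0107 F [-0.08  0.03 -3.46] j6 0.25
```

View pics/s9.png

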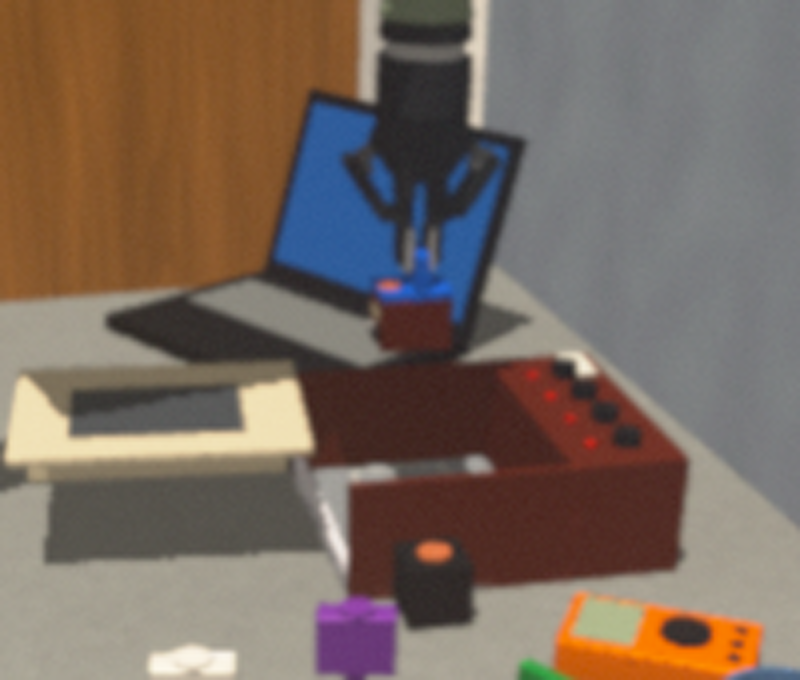

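View pics/t9.png

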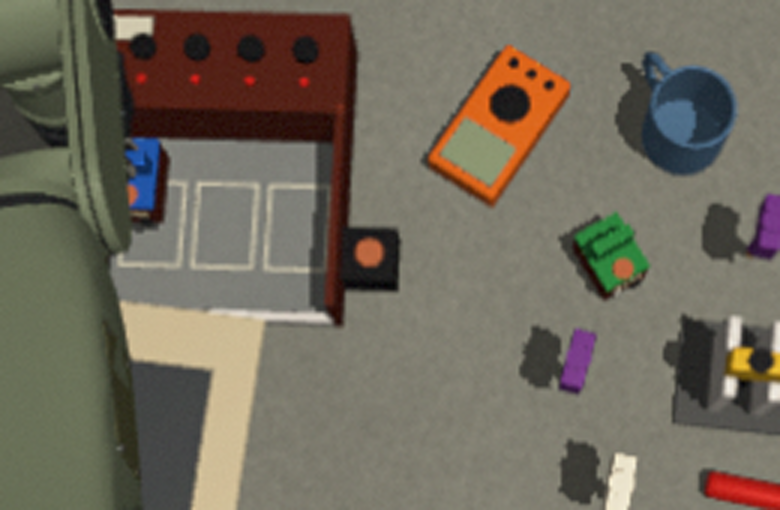

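arm_command:
  moves:
    - [[255,0,-3,-25,-0.2],[255,0,0,-30,0],[255,0,0,-30,0],[255,0,0,-30,0],[255,0,0,-14,0],[255,0,0,-5,0],[255,0,0,-3,0],[255,0,0,0,0],[255,0,0,-1,0],[255,0,0,0,0]]

```text
time_s: 14.93
tcp_pos: [0.6363, 0.1251, 0.0386]
tool_rot: [-0.0, 0.999, -0.036, 0.001]
force: [-0.5, -0.4, -2.3]
grip_width: 0.0105
```

```bash
python3 -c "
from h import *
s=st()"
```

```text
t 14.93 tcp [0.6363 0.1251 0.0386] yaw -4.17 tilt zz -1.0 w 0.0105 F [-0.47 -0.45 -2.27] j6 0.25
```

arm_command:
  moves:
    - [[255,0,0,-2,0],[255,0,0,-2,0],[255,0,0,0,0],[255,0,0,0,0]]

```text
time_s: 15.27
tcp_pos: [0.6359, 0.1253, 0.0336]
tool_rot: [-0.0, 0.999, -0.036, 0.001]
force: [-0.4, -0.1, -1.2]
grip_width: 0.011
```

```bash
python3 -c "
from h import *
s=st()"
```

```text
t 15.27 tcp [0.6359 0.1253 0.0336] yaw -4.16 tilt zz -1.0 w 0.011 F [-0.38 -0.13 -1.16] j6 0.25
```

arm_command:
  moves:
    - [[255,0,0,-1,0],[130,0,0,0,0],[130,0,0,0,0],[130,0,0,0,0],[130,0,0,0,0],[130,0,0,15,0],[130,0,0,30,0],[130,0,0,35,0],[130,0,0,35,0],[130,0,0,35,0],[130,0,0,0,0]]

```text
time_s: 16.18
tcp_pos: [0.6396, 0.1258, 0.1906]
tool_rot: [-0.002, 0.999, -0.036, 0.007]
force: [0.7, 0.3, 1.3]
grip_width: 0.0416
```

```bash
python3 -c "
from h import *
s=st();p=s['tcp_pos']
im=env.capture('side');crop(im,230,60,430,260,4,'s10.png')
t=env.capture('top');crop(t,160,90,460,280,2.6,'t10.png')
for n in('top','side'):
  for r in env.outline_of(n,'mod_green')[:1]:
    m=r['region'];ys,xs=np.nonzero(m);print(n,r['p'],r['location'],xs.min(),xs.max(),ys.min(),ys.max())"
```

```text
t 16.18 tcp [0.6396 0.1258 0.1906] yaw -4.17 tilt zz -0.9999 w 0.0416 F [0.71 0.34 1.27] j6 0.25
top 0.85 [364.8, 173.2] 352 375 162 188
side 0.65 [366.8, 247.1] 351 377 225 261
```

View pics/s10.png

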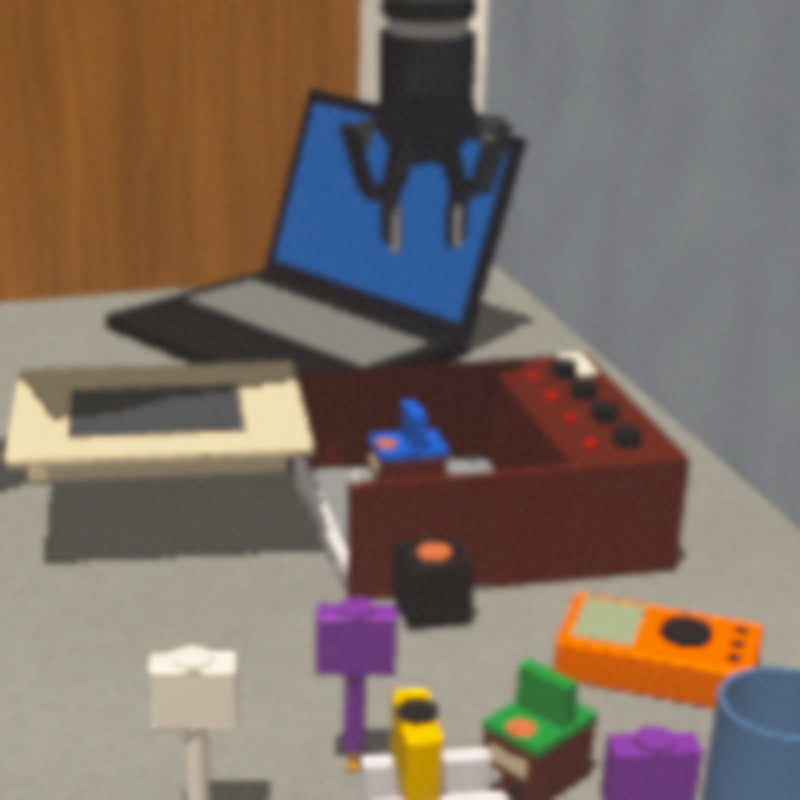

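View pics/t10.png

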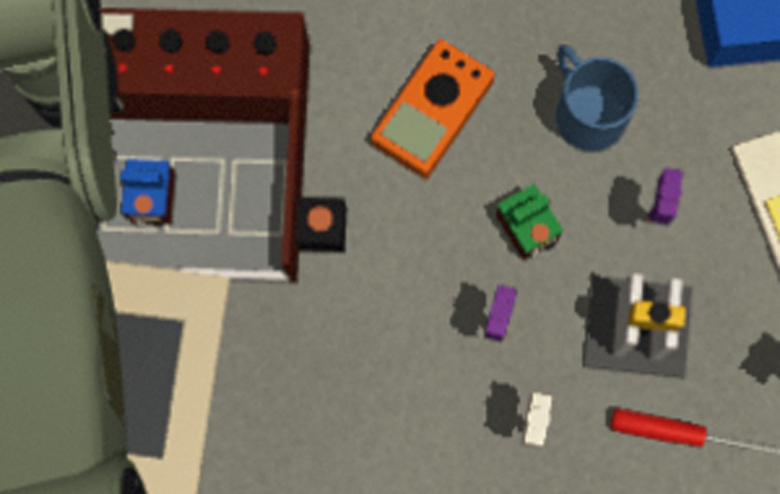

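```bash
python3 -c "
from h import *
im=env.capture('side');crop(im,330,205,410,275,8,'s11.png')
t=env.capture('top');crop(t,330,145,410,215,8,'t11.png')"
```

```text
(no output)
```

View pics/s11.png

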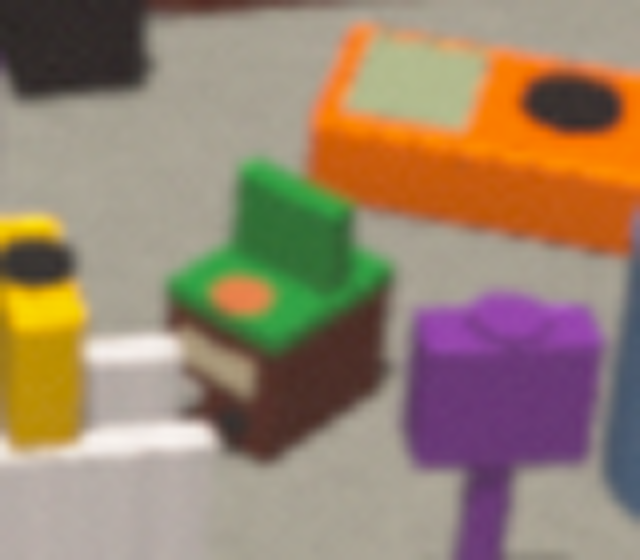

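View pics/t11.png

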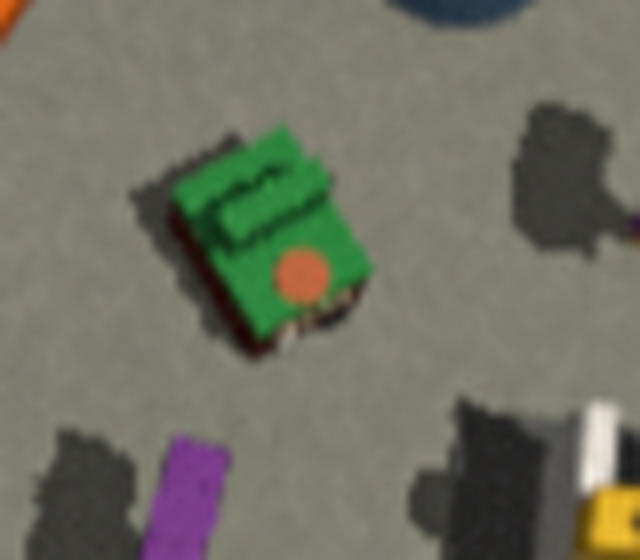

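```bash
python3 -c "
from h import *
B=lambda *c:px(c,330,145,8);S=lambda *c:px(c,330,205,8)
L=[(.03,.023,.05),(.03,-.023,.05),(-.03,-.023,.05),(-.03,.023,.05)]
o=[('top',l,B(*q),1) for l,q in zip(L,[(170,192),(287,125),(372,267),(260,338)])]+[('top',(-.0195,0,.05),B(303,277),1),('side',(-.0195,0,.05),S(242,296),1)]
p,r=fitpose(o,[.57,-.28,.5]);print(p,np.degrees(p[2]),r.round(1).tolist())
print('TCP',p[:2]+.005*np.array([np.cos(p[2]),np.sin(p[2])]));st()
"
```

```text
[ 0.59075784 -0.28492645  0.51163499] 29.314525458876442 [[0.0, -0.3], [-0.4, -0.0], [0.3, 0.4], [0.1, -0.2], [-0.1, 0.0], [-0.1, 0.2]]
TCP [ 0.59511757 -0.28247844]
t 16.48 tcp [0.6344 0.1249 0.1801] yaw -4.17 tilt zz -1.0 w 0.0417 F [-0.67 -0.17  0.11] j6 0.25
```

arm_command:
  moves:
    - [[130,-3,-20,0,2.8],[130,-3,-34,0,2.8],[130,-3,-34,0,2.8],[130,-3,-34,0,2.8],[130,-3,-34,0,2.8],[130,-3,-34,0,2.8],[130,-3,-34,0,2.8],[130,-3,-34,0,2.8],[130,-3,-34,0,2.8],[130,-3,-34,0,2.8],[130,-3,-34,0,2.8],[130,-3,-33,0,2.7],[130,-3,-14,0,0],[130,0,0,0,0],[130,0,0,0,0],[130,0,0,0,0]]

```text
time_s: 17.82
tcp_pos: [0.5964, -0.2804, 0.1814]
tool_rot: [-0.001, 0.967, 0.253, -0.0]
force: [-0.8, 0.1, -0.1]
grip_width: 0.0421
```

```bash
python3 -c "
from h import *
st()
im=env.capture('side');crop(im,310,120,410,275,5,'s12.png')"
```

```text
t 17.82 tcp [ 0.5964 -0.2804  0.1814] yaw 29.35 tilt zz -1.0 w 0.0421 F [-0.78  0.06 -0.15] j6 -0.97
```

View pics/s12.png

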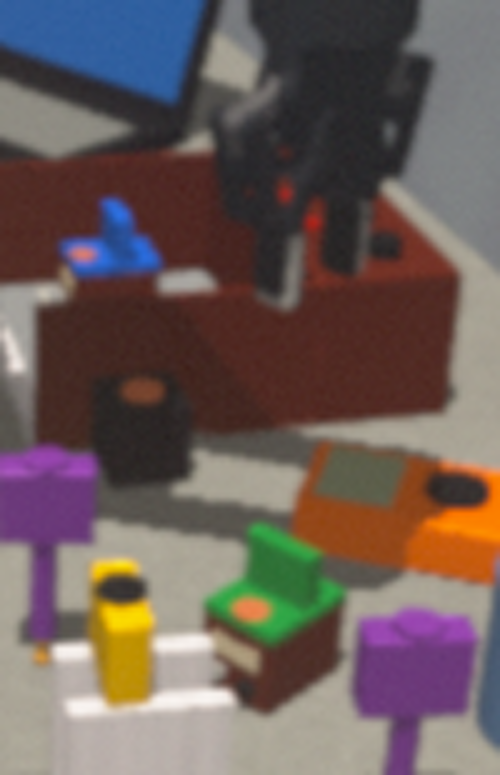

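Green stayed put. Descend: -155.

arm_command:
  moves:
    - [[130,-1,-2,-30,0],[130,0,0,-35,0],[130,0,0,-35,0],[130,0,0,-30,0],[130,0,0,-15,0],[130,0,0,-7,0],[130,0,0,-3,0],[130,0,0,0,0],[255,0,0,0,0],[255,0,0,0,0],[255,0,0,0,0],[255,0,0,0,0],[255,0,0,0,0]]

```text
time_s: 18.95
tcp_pos: [0.5963, -0.2845, 0.0289]
tool_rot: [0.001, 0.967, 0.253, 0.001]
force: [-1.7, -0.7, 6.1]
grip_width: 0.0102
```

```bash
python3 -c "
from h import *
st()
im=env.capture('side');crop(im,310,160,410,275,6,'s13.png')"
```

```text
t 18.95 tcp [ 0.5963 -0.2845  0.0289] yaw 29.33 tilt zz -1.0 w 0.0102 F [-1.71 -0.66  6.15] j6 -0.97
```

View pics/s13.png

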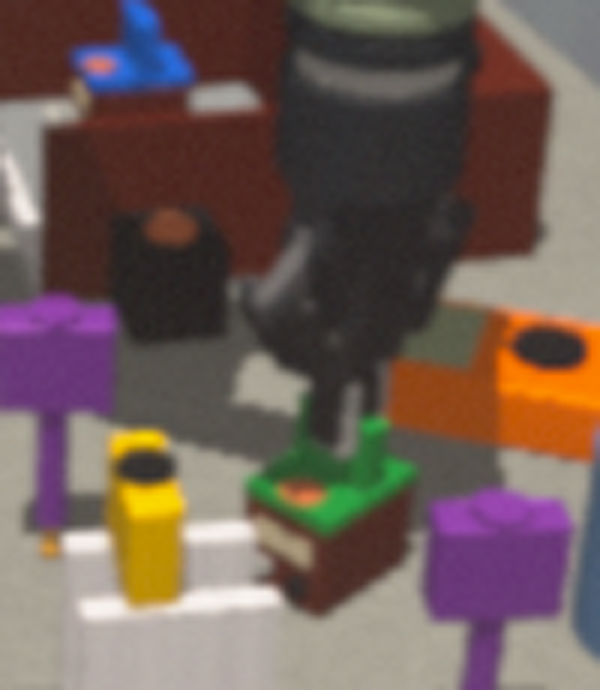

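arm_command:
  moves:
    - [[255,0,0,8,0],[255,0,0,22,0],[255,0,0,30,0],[255,0,0,30,0],[255,0,0,30,0],[255,0,0,25,0],[255,0,0,5,0],[255,3,20,0,-2.8],[255,3,28,0,-2.8],[255,3,28,0,-2.8],[255,3,28,0,-2.8],[255,3,28,0,-2.8],[255,3,28,0,-2.8],[255,3,28,0,-2.8],[255,3,28,0,-2.8],[255,3,28,0,-2.8],[255,3,28,0,-2.8],[255,2,28,0,-2.8],[255,0,22,0,-2.5],[255,0,0,0,0]]

```text
time_s: 20.67
tcp_pos: [0.6263, 0.0426, 0.1753]
tool_rot: [-0.001, 0.999, -0.033, -0.002]
force: [0.5, -0.4, -1.7]
grip_width: 0.0103
```

```bash
python3 -c "
from h import *
st()
im=env.capture('side');crop(im,230,60,430,260,4,'s14.png')"
```

```text
t 20.67 tcp [0.6263 0.0426 0.1753] yaw -3.82 tilt zz -1.0 w 0.0103 F [ 0.48 -0.36 -1.72] j6 0.11
```

View pics/s14.png

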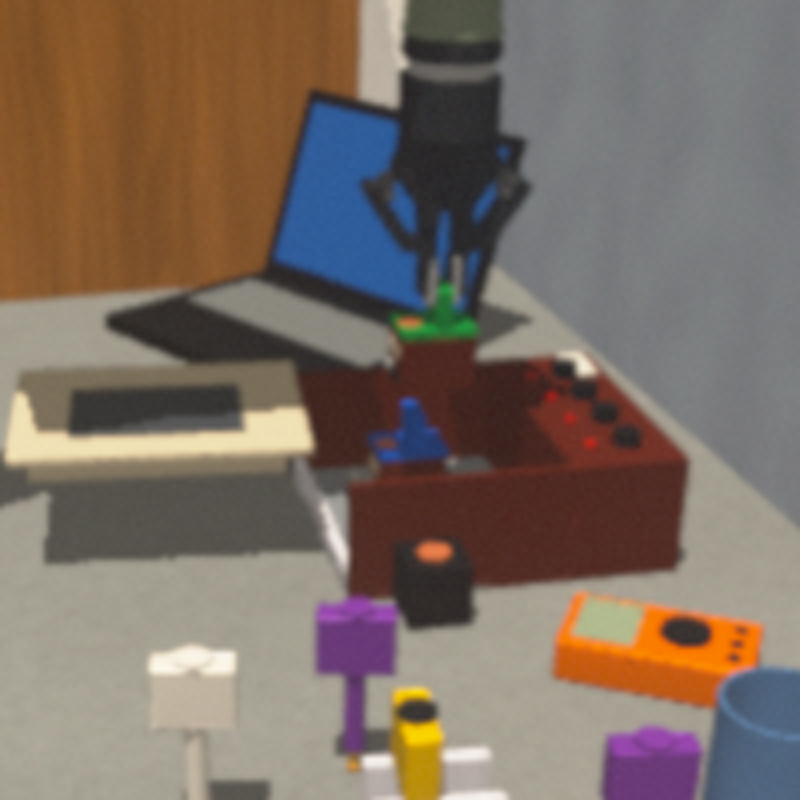

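arm_command:
  moves:
    - [[255,2,-3,-25,-0.2],[255,0,0,-30,0],[255,0,0,-30,0],[255,0,0,-30,0],[255,0,0,-14,0],[255,0,0,-6,0],[255,0,0,-2,0],[255,0,0,-2,0],[255,0,0,0,0],[255,0,0,0,0]]

```text
time_s: 21.55
tcp_pos: [0.6304, 0.035, 0.0394]
tool_rot: [-0.0, 0.999, -0.036, 0.001]
force: [-0.2, 0.8, -1.8]
grip_width: 0.01
```

```bash
python3 -c "
from h import *
st()"
```

```text
t 21.55 tcp [0.6304 0.035  0.0394] yaw -4.18 tilt zz -1.0 w 0.01 F [-0.17  0.76 -1.77] j6 0.11
```

arm_command:
  moves:
    - [[255,0,0,-2,0],[255,0,0,-1,0],[255,0,0,0,0],[255,0,0,0,0],[130,0,0,0,0],[130,0,0,0,0],[130,0,0,0,0],[130,0,0,0,0],[130,0,0,15,0],[130,0,0,30,0],[130,0,0,35,0],[130,0,0,35,0],[130,0,0,35,0],[130,0,0,0,0]]

```text
time_s: 22.72
tcp_pos: [0.6337, 0.0353, 0.1933]
tool_rot: [-0.001, 0.999, -0.036, 0.007]
force: [1.3, -0.6, 0.3]
grip_width: 0.042
```

```bash
python3 -c "
from h import *
st()
im=env.capture('side');crop(im,230,60,430,260,4,'s15.png')"
```

```text
t 22.72 tcp [0.6337 0.0353 0.1933] yaw -4.17 tilt zz -0.9999 w 0.042 F [ 1.25 -0.62  0.35] j6 0.11
```

View pics/s15.png

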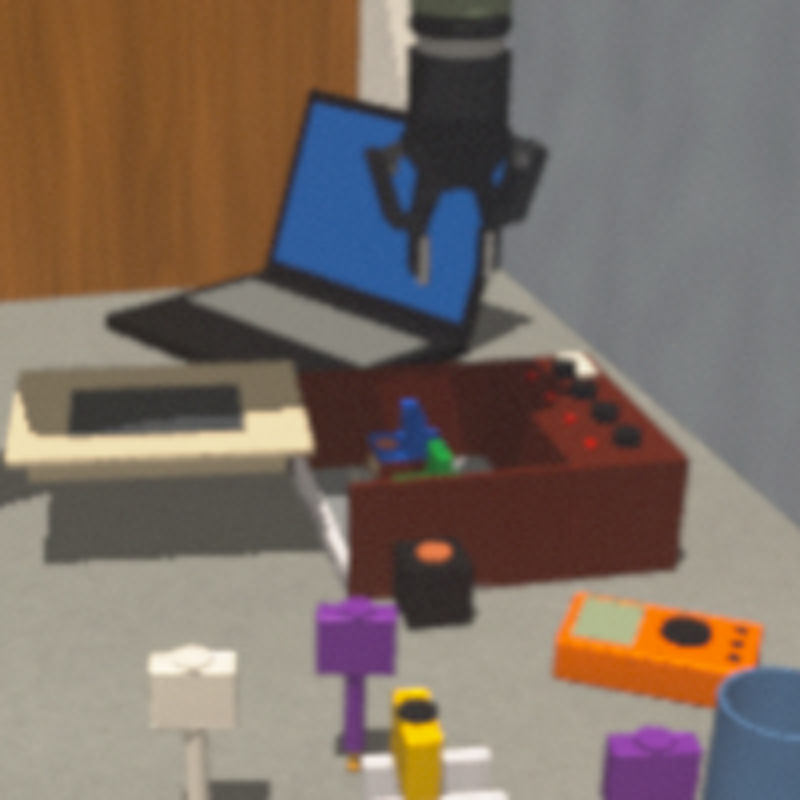

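```bash
python3 -c "
from h import *
t=env.capture('top');crop(t,380,185,440,240,12,'t16.png');im=env.capture('side');crop(im,305,220,375,315,7,'s16.png');st()"
```

```text
t 22.87 tcp [0.6291 0.0351 0.1849] yaw -4.17 tilt zz -1.0 w 0.0416 F [-0.41 -1.16 -0.69] j6 0.11
```

View pics/t16.png

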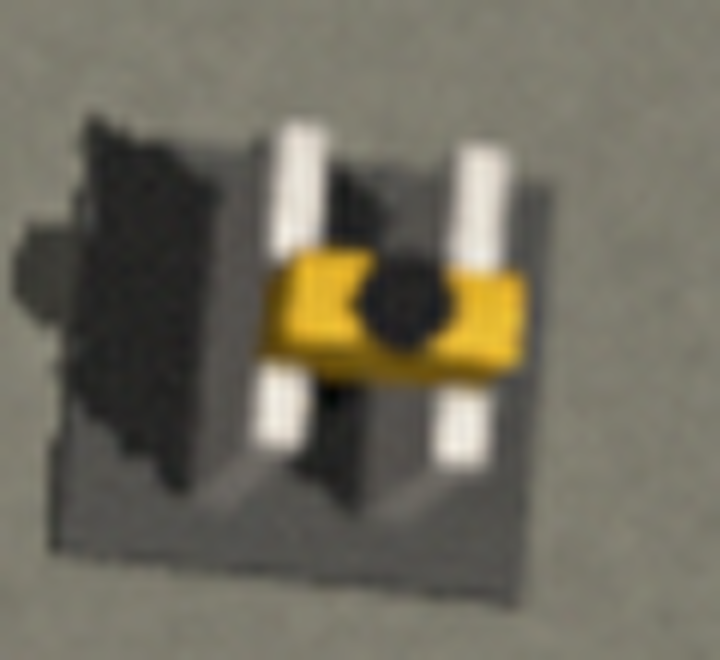

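View pics/s16.png

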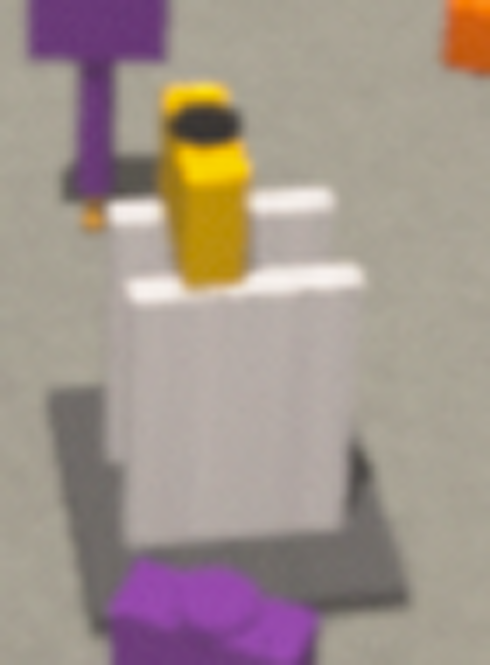

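```bash
python3 -c "
from h import *
B=lambda *c:px(c,380,185,12)
L=[(.01,.025,.147),(.01,-.025,.147),(-.01,-.025,.147),(-.01,.025,.147)]
o=[('top',l,B(*q),1) for l,q in zip(L,[(292,250),(527,272),(518,362),(280,345)])]
p,r=fitpose(o,[.47,-.39,-.1]);print('probe',p,np.degrees(p[2]),r.round(1).tolist())
h=.105
L=[(.035,.025,h),(.035,.015,h),(-.035,.015,h),(-.035,.025,h),(.035,-.015,h),(.035,-.025,h),(-.035,-.025,h),(-.035,-.015,h)]
o=[('top',l,B(*q),1) for l,q in zip(L,[(278,122),(328,126),(305,450),(255,445),(460,145),(510,150),(487,470),(435,462)])]
S=lambda *c:px(c,305,220,7)
o+=[('side',L[5],S(362,268),.7),('side',L[6],S(128,288),.7)]
p,r=fitpose(o,[.47,-.39,-.1]);print('stand',p,np.degrees(p[2]),r.round(1).tolist())
"
```

```text
probe [ 0.46825312 -0.39812179 -0.11471343] -6.5725954188580955 [[-0.2, 0.0], [-0.3, -0.0], [0.1, 0.2], [0.4, -0.2]]
stand [ 0.47802539 -0.40117946 -0.13144345] -7.531154871991864 [[0.2, 0.4], [-0.2, 0.5], [-0.4, -0.3], [-0.0, -0.3], [0.0, 0.1], [-0.4, 0.1], [-0.4, -0.4], [0.2, -0.1], [-0.1, 1.6], [0.4, 1.5]]
```

arm_command:
  moves:
    - [[130,-6,-20,10,0],[130,-11,-30,5,-0.2],[130,-11,-30,0,-0.2],[130,-11,-30,0,-0.2],[130,-11,-30,0,-0.2],[130,-11,-30,0,-0.2],[130,-11,-30,0,-0.2],[130,-11,-30,0,-0.2],[130,-11,-30,0,-0.2],[130,-11,-30,0,-0.2],[130,-11,-30,0,-0.2],[130,-11,-30,0,-0.2],[130,-11,-30,0,-0.2],[130,-11,-30,0,-0.2],[130,-11,-21,0,0],[130,0,0,0,0],[130,0,0,0,0],[130,0,0,0,0]]

```text
time_s: 24.37
tcp_pos: [0.4691, -0.3949, 0.1985]
tool_rot: [-0.001, 0.998, -0.059, -0.001]
force: [0.5, 0.5, 0.0]
grip_width: 0.042
```

```bash
python3 -c "
from h import *
st()
t=env.capture('top');crop(t,170,90,290,210,6,'t17.png');im=env.capture('side');crop(im,280,120,400,315,4,'s17.png')"
```

```text
t 24.37 tcp [ 0.4691 -0.3949  0.1985] yaw -6.78 tilt zz -1.0 w 0.042 F [0.49 0.51 0.03] j6 -0.6
```

View pics/t17.png

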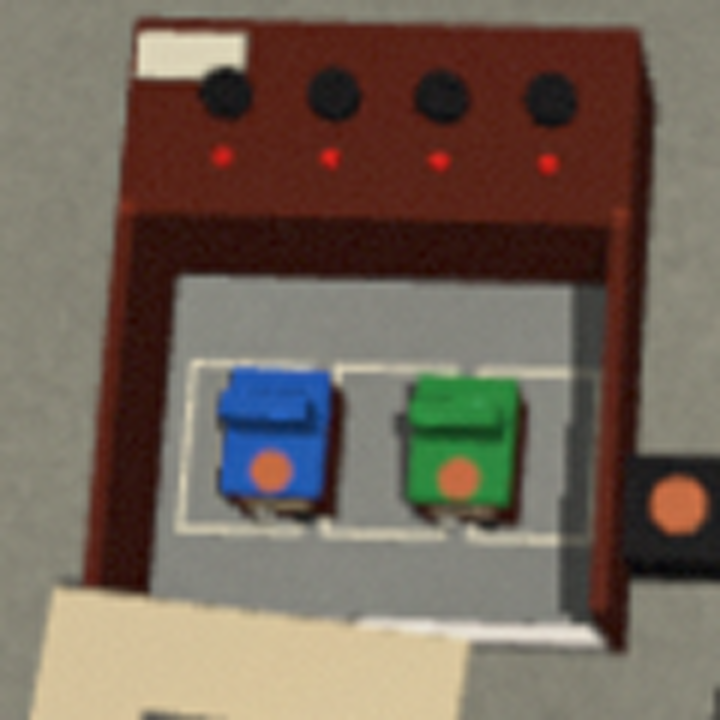

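View pics/s17.png

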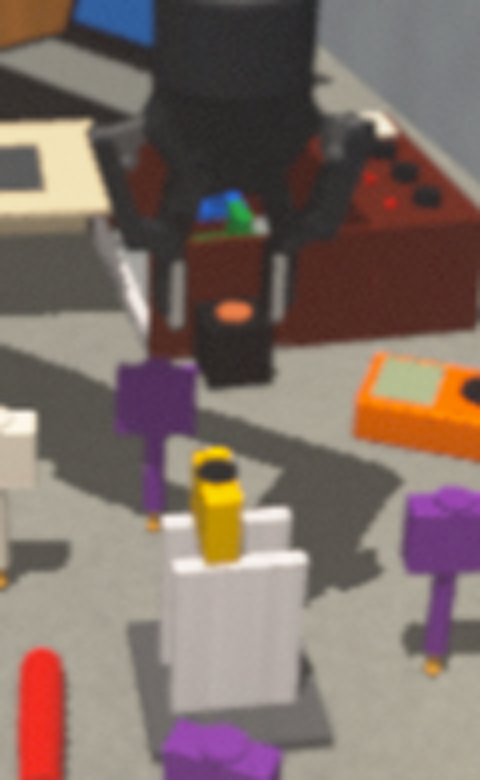

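```bash
python3 -c "
from h import *
B=lambda *c:px(c,170,90,6)
for n,q,z in(('blue',(271,471),.058),('green',(459,478),.058),('ground',(678,505),.054)):print(n,at('top',B(*q),z))
for z in(.1985,.22,.23,.24,.25): print(z,proj('side',[[.469,-.395,z]]))
for q in((175,328),(282,318)):print(px(q,280,120,4))
print(env.observe()['tcp_pos'])
"
```

```text
blue [0.61277065 0.12593546 0.058     ]
green [0.60730775 0.03860804 0.058     ]
ground [ 0.59322786 -0.0617641   0.054     ]
0.1985 [[334.2867596  216.18778111]]
0.22 [[334.65317539 207.01912729]]
0.23 [[334.82653088 202.67211596]]
0.24 [[335.00177578 198.27167808]]
0.25 [[335.17893128 193.81705795]]
[323.375, 201.625]
[350.125, 199.125]
[ 0.46968439 -0.39458753  0.19933545]
```

arm_command:
  moves:
    - [[130,-1,-2,-30,0],[130,0,0,-35,0],[130,0,0,-30,0],[130,0,0,-14,0],[130,0,0,-6,0],[130,0,0,0,0],[130,0,0,0,0]]

```text
time_s: 25.05
tcp_pos: [0.4694, -0.3978, 0.086]
tool_rot: [0.0, 0.998, -0.058, 0.001]
force: [0.2, 0.4, 0.6]
grip_width: 0.0417
```

```bash
python3 -c "
from h import *
st()
im=env.capture('side');crop(im,290,170,390,315,5,'s18.png')"
```

```text
t 25.05 tcp [ 0.4694 -0.3978  0.086 ] yaw -6.71 tilt zz -1.0 w 0.0417 F [0.16 0.4  0.59] j6 -0.6
```

View pics/s18.png

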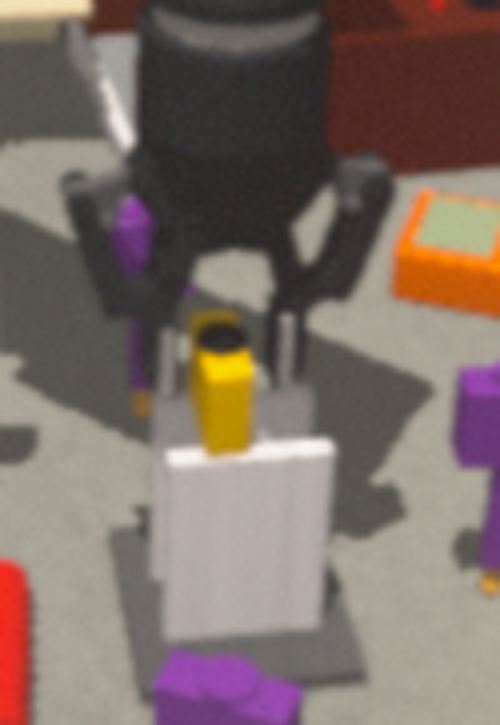

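arm_command:
  moves:
    - [[255,0,0,-1,0],[255,0,0,-1,0],[255,0,0,0,0],[255,0,0,0,0],[255,0,0,0,0],[255,0,0,0,0]]
  squeeze: 70

```text
time_s: 25.6
tcp_pos: [0.4693, -0.3986, 0.085]
tool_rot: [0.001, 0.998, -0.059, 0.001]
force: [-0.5, 0.3, 5.8]
grip_width: 0.0186
```

```bash
python3 -c "
from h import *
st()
im=env.capture('side');crop(im,290,170,390,315,5,'s19.png')"
```

```text
t 25.6 tcp [ 0.4693 -0.3986  0.085 ] yaw -6.77 tilt zz -1.0 w 0.0186 F [-0.54  0.27  5.83] j6 -0.6
```

View pics/s19.png

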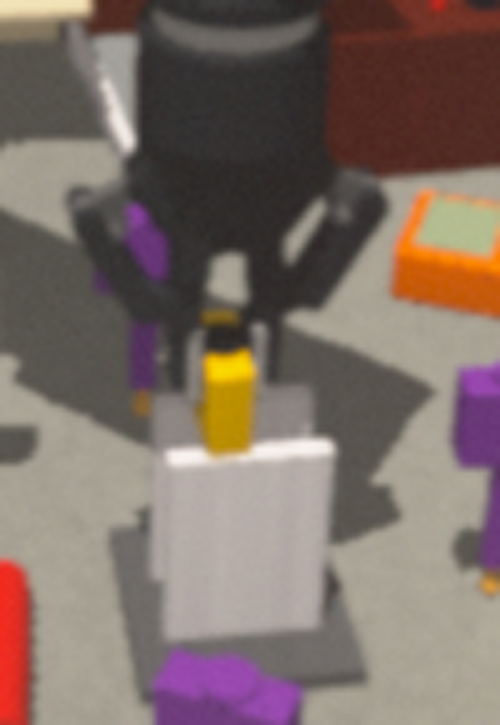

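arm_command:
  moves:
    - [[255,0,0,5,0],[255,0,0,20,0],[255,0,0,30,0],[255,0,0,30,0],[255,0,0,30,0],[255,0,0,20,0],[255,0,0,5,0],[255,6,16,0,0],[255,11,30,0,0],[255,11,30,0,0],[255,11,30,0,0],[255,11,30,0,0],[255,11,30,0,0],[255,11,30,0,0],[255,11,30,0,0],[255,11,30,0,0],[255,11,30,0,0],[255,11,30,0,0],[255,8,20,0,0],[255,0,0,0,0]]

```text
time_s: 27.32
tcp_pos: [0.5929, -0.0577, 0.2213]
tool_rot: [-0.001, 0.998, -0.057, -0.001]
force: [-1.0, -0.2, -2.0]
grip_width: 0.0183
```

arm_command:
  moves:
    - [[255,0,0,-20,0],[255,0,0,-30,0],[255,0,0,-20,0],[255,0,0,0,0],[255,0,0,0,0],[255,0,0,0,0]]

```text
time_s: 27.82
tcp_pos: [0.593, -0.0624, 0.154]
tool_rot: [0.0, 0.998, -0.059, 0.001]
force: [0.6, 0.1, -1.5]
grip_width: 0.0189
```

```bash
python3 -c "
from h import *
s=st()
im=env.capture('side');crop(im,270,60,410,230,4,'s20.png')
p=s['tcp_pos']-[0,0,.06]
g=np.array([.5932,-.0625,.054])
print(px((0,0),0,0,1),((proj('side',[p,g])-[270,60]+.5)*4-.5))"
```

```text
t 27.82 tcp [ 0.593  -0.0624  0.154 ] yaw -6.79 tilt zz -1.0 w 0.0189 F [ 0.62  0.08 -1.52] j6 -0.01
[0.0, 0.0] [[275.64632331 502.92943674]
 [273.81490435 550.45946431]]
```

View pics/s20.png

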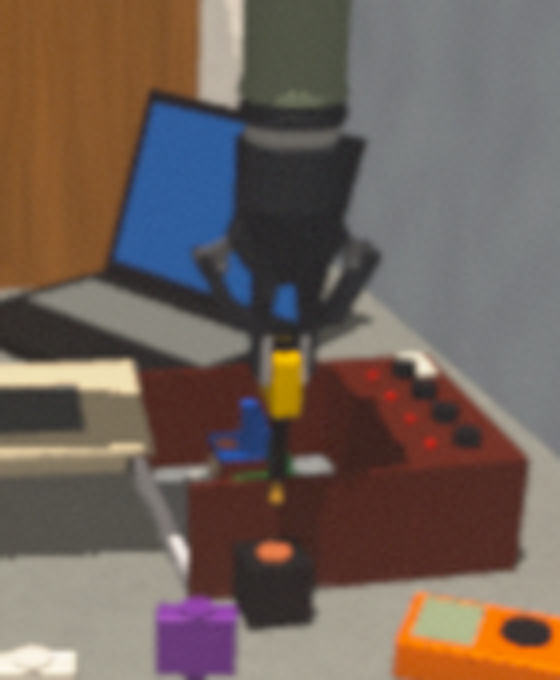

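arm_command:
  moves:
    - [[255,0,0,-20,0],[255,0,0,-12,0],[255,0,0,-4,0],[255,0,0,-3,0],[255,0,0,-3,0],[255,0,0,-2,0],[255,0,0,0,0],[255,0,0,0,0]]

```text
time_s: 28.53
tcp_pos: [0.5932, -0.0621, 0.11]
tool_rot: [0.0, 0.998, -0.059, 0.001]
force: [-0.9, -0.1, -1.0]
grip_width: 0.0188
```

```bash
python3 -c "
from h import *
s=st()
im=env.capture('side');crop(im,270,60,410,230,4,'s21.png');st()"
```

```text
t 28.53 tcp [ 0.5932 -0.0621  0.11  ] yaw -6.77 tilt zz -1.0 w 0.0188 F [-0.85 -0.13 -1.04] j6 -0.01
t 28.58 tcp [ 0.5932 -0.062   0.11  ] yaw -6.76 tilt zz -1.0 w 0.0184 F [-0.02 -0.67 -0.31] j6 -0.01
```

View pics/s21.png

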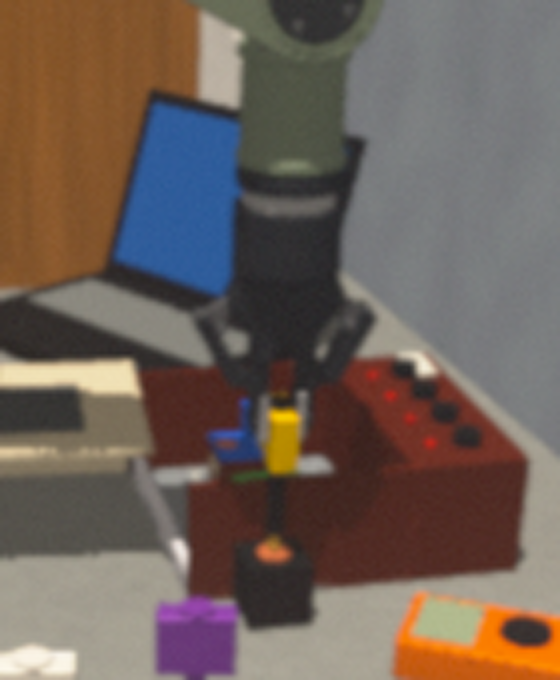

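arm_command:
  moves:
    - [[255,0,0,-2,0],[255,0,0,-1,0],[255,0,0,0,0],[255,0,0,0,0],[255,0,0,0,0],[255,0,0,0,0],[255,0,0,0,0]]

```text
time_s: 29.17
tcp_pos: [0.5927, -0.0619, 0.1063]
tool_rot: [-0.0, 0.998, -0.059, 0.0]
force: [1.7, -0.8, -0.1]
grip_width: 0.0188
```

```bash
python3 -c "
from h import *
s=st()
print(np.mean([env.capture('side').mean()*0+env.observe()['force'][2] for _ in range(5)]))"
```

```text
t 29.17 tcp [ 0.5927 -0.0619  0.1063] yaw -6.77 tilt zz -1.0 w 0.0188 F [ 1.67 -0.79 -0.11] j6 -0.01
0.40655373829647756
```

arm_command:
  moves:
    - [[255,0,0,10,0],[255,0,0,30,0],[255,0,0,30,0],[255,0,0,10,0],[255,0,0,0,0],[255,2.5,20,0,0],[255,4,27,0,0],[255,4,27,0,0],[255,4,26.5,0,0],[255,0,0,0,0],[255,0,0,0,0],[255,0,0,0,0],[255,0,0,0,0]]

```text
time_s: 30.5
tcp_pos: [0.6062, 0.0377, 0.1851]
tool_rot: [0.0, 0.998, -0.059, -0.001]
force: [0.2, -0.5, -1.6]
grip_width: 0.0187
```

```bash
python3 -c "
from h import *
s=st();p=s['tcp_pos']-[0,0,.06]
im=env.capture('side');crop(im,270,60,410,230,4,'s22.png')
t=env.capture('top');crop(t,170,90,290,210,6,'t22.png')
B=((proj('side',[p,[.6073,.0386,.058],[.6128,.1259,.058]])-[270,60]+.5)*4-.5);print(B)"
```

```text
t 30.5 tcp [0.6062 0.0377 0.1851] yaw -6.81 tilt zz -1.0 w 0.0187 F [ 0.19 -0.51 -1.61] j6 0.16
[[253.00323015 411.24738807]
 [251.28774955 487.14930316]
 [226.65639123 443.57192949]]
```

View pics/s22.png

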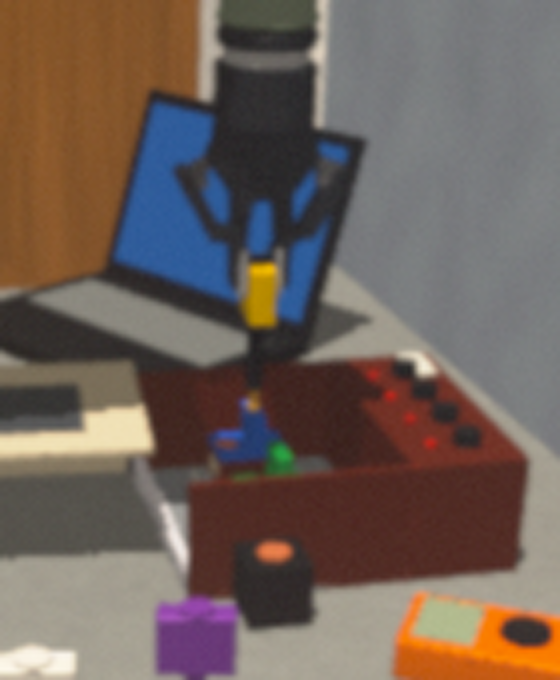

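View pics/t22.png

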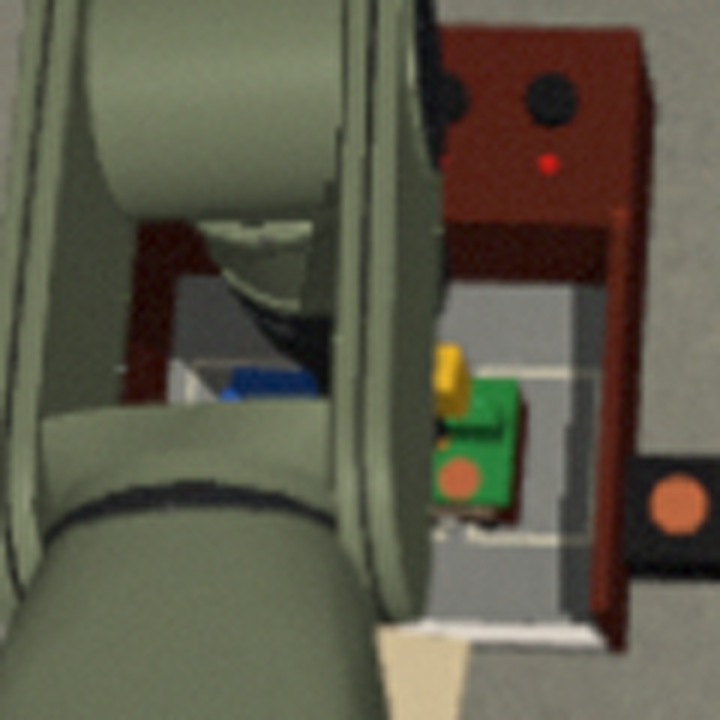

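arm_command:
  moves:
    - [[255,1,1,-20,0],[255,0,0,-25,0],[255,0,0,-12,0],[255,0,0,-4,0],[255,0,0,-3,0],[255,0,0,-3,0],[255,0,0,-3,0],[255,0,0,-2,0],[255,0,0,-2,0],[255,0,0,0,0],[255,0,0,0,0],[255,0,0,0,0],[255,0,0,0,0]]

```text
time_s: 31.68
tcp_pos: [0.6084, 0.0396, 0.1126]
tool_rot: [-0.0, 0.998, -0.059, 0.001]
force: [1.3, 0.3, -0.2]
grip_width: 0.0186
```

```bash
python3 -c "
from h import *
F=[]
for _ in range(5): env.capture('side');F.append(env.observe()['force'][2])
print(np.mean(F));s=st();p=s['tcp_pos']-[0,0,.06]
im=env.capture('side');crop(im,270,60,410,230,4,'s23.png')
"
```

```text
-0.11022315232312138
t 31.93 tcp [0.6081 0.0397 0.1123] yaw -6.77 tilt zz -1.0 w 0.0187 F [ 0.98 -0.05 -0.97] j6 0.16
```

View pics/s23.png

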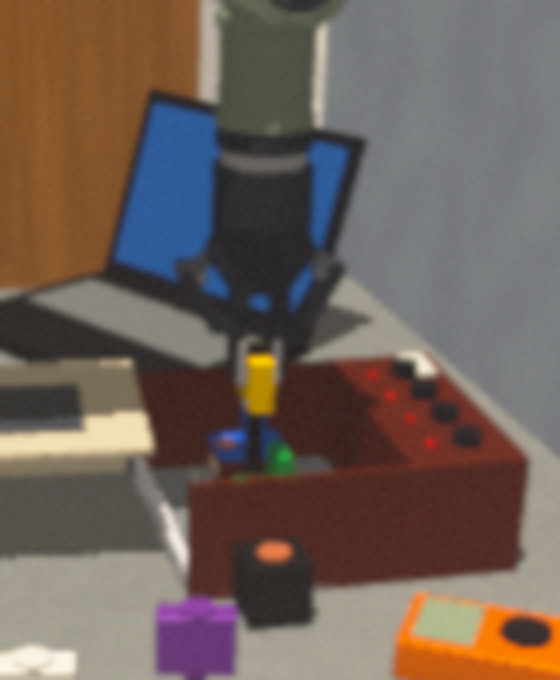

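arm_command:
  moves:
    - [[255,0,0,-1.5,0],[255,0,0,0,0],[255,0,0,0,0],[255,0,0,0,0],[255,0,0,15,0],[255,0,0,30,0],[255,0,0,30,0],[255,0,0,0,0],[255,1,20,0,0],[255,1,24,0,0],[255,1,24,0,0],[255,1,18,0,0],[255,0,0,0,0],[255,0,0,0,0],[255,0,0,0,0],[255,0,0,0,0]]

```text
time_s: 33.32
tcp_pos: [0.6116, 0.1246, 0.1852]
tool_rot: [0.0, 0.998, -0.059, -0.001]
force: [0.0, 0.1, -2.1]
grip_width: 0.019
```

```bash
python3 -c "
from h import *
s=st();p=s['tcp_pos']-[0,0,.06]
im=env.capture('side');crop(im,270,60,410,230,4,'s24.png')
t=env.capture('top');crop(t,170,90,290,210,6,'t24.png')
B=((proj('side',[p,[.6073,.0386,.058],[.6128,.1259,.058]])-[270,60]+.5)*4-.5);print(B)"
```

```text
t 33.32 tcp [0.6116 0.1246 0.1852] yaw -6.81 tilt zz -1.0 w 0.019 F [ 0.01  0.09 -2.11] j6 0.3
[[227.65096336 371.06041232]
 [251.28774955 487.14930316]
 [226.65639123 443.57192949]]
```

View pics/s24.png

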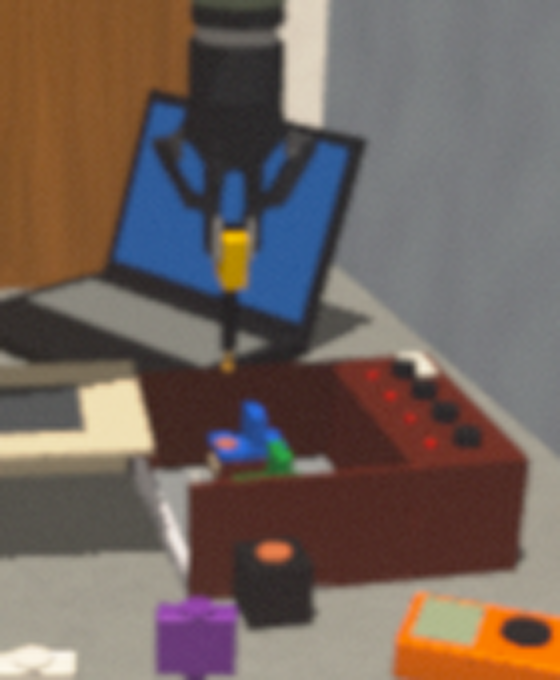

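View pics/t24.png

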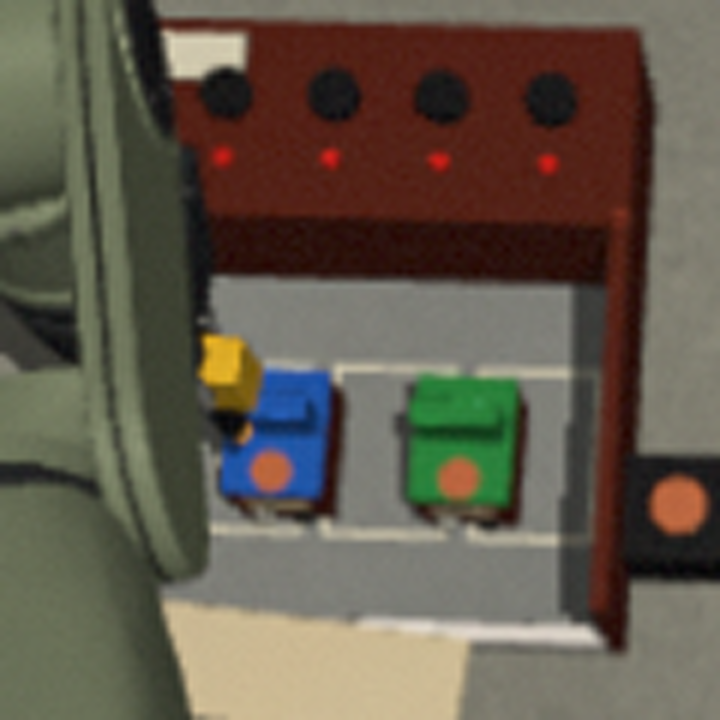

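arm_command:
  moves:
    - [[255,1,1,-20,0],[255,0,0,-25,0],[255,0,0,-12,0],[255,0,0,-4,0],[255,0,0,-3,0],[255,0,0,-3,0],[255,0,0,-3,0],[255,0,0,-2,0],[255,0,0,-3,0],[255,0,0,0,0],[255,0,0,0,0],[255,0,0,0,0],[255,0,0,0,0]]

```text
time_s: 34.5
tcp_pos: [0.6135, 0.1266, 0.1112]
tool_rot: [-0.0, 0.998, -0.059, 0.001]
force: [0.5, -0.1, -0.5]
grip_width: 0.0185
```

```bash
python3 -c "
from h import *
F=[]
for _ in range(5): env.capture('side');F.append(env.observe()['force'][2])
print(np.mean(F));s=st()
im=env.capture('side');crop(im,270,60,410,230,4,'s25.png')
"
```

```text
0.32980139525963625
t 34.75 tcp [0.6132 0.1267 0.1108] yaw -6.77 tilt zz -1.0 w 0.0187 F [ 1.23 -0.3  -0.03] j6 0.3
```

View pics/s25.png

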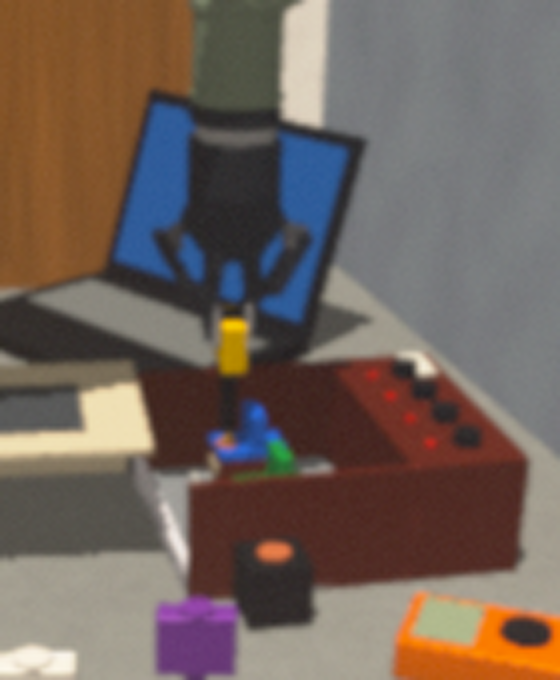

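arm_command:
  moves:
    - [[255,0,0,15,0],[255,0,0,33,0],[255,0,0,33,0],[255,0,0,34,0],[255,0,0,0,0],[255,-5,-20,0,0],[255,-9,-35,0,0],[255,-9,-35,0,0],[255,-9,-35,0,0],[255,-9,-35,0,0],[255,-9,-35,0,0],[255,-9,-35,0,0],[255,-9,-35,0,0],[255,-9,-35,0,0],[255,-9,-35,0,0],[255,-9,-35,0,0],[255,-9,-35,0,0],[255,-9,-35,0,0],[255,-9,-35,0,0],[255,-9,-35,0,0]]

```text
time_s: 36.47
tcp_pos: [0.4805, -0.3842, 0.2245]
tool_rot: [-0.001, 0.998, -0.059, -0.001]
force: [0.7, -1.0, -2.7]
grip_width: 0.0184
```

arm_command:
  moves:
    - [[255,-7,-17,0,0],[255,0,0,0,0],[255,0,0,0,0],[255,0,0,0,0]]

```text
time_s: 36.8
tcp_pos: [0.4747, -0.3992, 0.2248]
tool_rot: [-0.001, 0.998, -0.059, -0.001]
force: [-0.2, 0.2, -1.8]
grip_width: 0.0187
```

```bash
python3 -c "
from h import *
s=st();p=s['tcp_pos']-[0,0,.06]
im=env.capture('side');crop(im,280,120,400,315,4,'s26.png')
t=env.capture('top');crop(t,360,150,460,250,6,'t26.png')
print(((proj('side',[p,p+[0,0,.08],[.478,-.4012,.105]])-[280,120]+.5)*4-.5))"
```

```text
t 36.8 tcp [ 0.4747 -0.3992  0.2248] yaw -6.76 tilt zz -1.0 w 0.0187 F [-0.23  0.21 -1.81] j6 -0.6
[[229.40035622 444.56407229]
 [235.49027528 308.55652843]
 [232.10291213 539.22542305]]
```

View pics/s26.png

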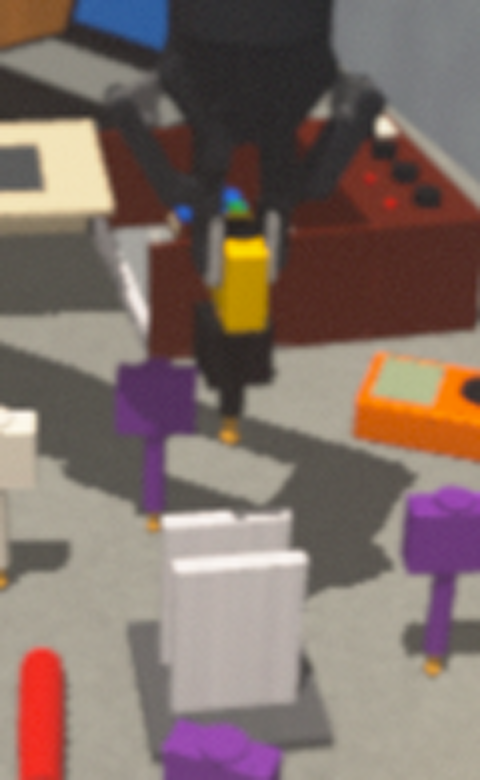

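View pics/t26.png

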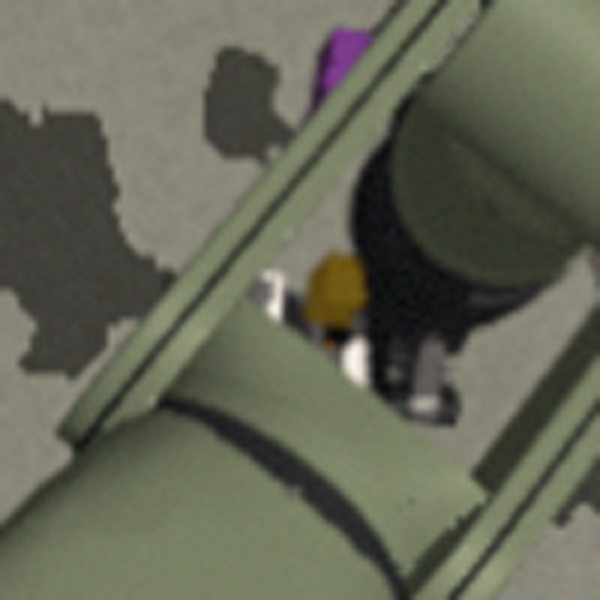

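arm_command:
  moves:
    - [[255,0,-1,-20,0],[255,0,0,-25,0],[255,0,0,-25,0],[255,0,0,-25,0],[255,0,0,-20,0],[255,0,0,-12,0],[255,0,0,-5,0],[255,0,0,-3,0],[255,0,0,0,0],[255,0,0,0,0]]

```text
time_s: 37.73
tcp_pos: [0.4757, -0.4015, 0.0917]
tool_rot: [0.001, 0.998, -0.059, 0.001]
force: [-0.2, -0.3, -1.1]
grip_width: 0.0186
```

```bash
python3 -c "
from h import *
s=st()
im=env.capture('side');crop(im,290,170,390,315,5,'s27.png')"
```

```text
t 37.73 tcp [ 0.4757 -0.4015  0.0917] yaw -6.73 tilt zz -1.0 w 0.0186 F [-0.23 -0.32 -1.08] j6 -0.6
```

View pics/s27.png

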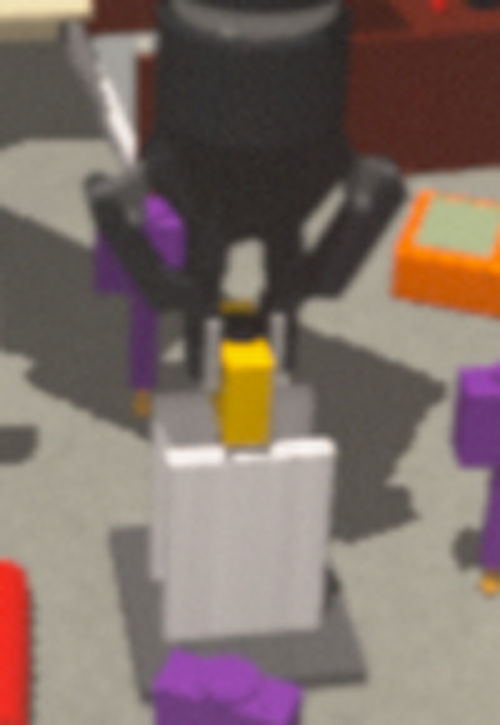

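Shaft is between the rails, about 6 mm to go.

arm_command:
  moves:
    - [[255,0,0,-3,0],[255,0,0,-2,0],[255,0,0,-1,0],[255,0,0,0,0],[255,0,0,0,0]]

```text
time_s: 38.2
tcp_pos: [0.475, -0.4014, 0.0851]
tool_rot: [0.0, 0.998, -0.059, 0.0]
force: [-0.3, 0.8, 0.6]
grip_width: 0.0185
```

```bash
python3 -c "
from h import *
s=st()
F=[]
for _ in range(4): env.capture('side');F.append(env.observe()['force'][2])
print(np.mean(F))"
```

```text
t 38.2 tcp [ 0.475  -0.4014  0.0851] yaw -6.78 tilt zz -1.0 w 0.0185 F [-0.35  0.78  0.62] j6 -0.6
2.0609295221384847
```

arm_command:
  moves:
    - [[130,0,0,0,0],[130,0,0,0,0],[130,0,0,0,0],[130,0,0,0,0],[130,0,0,10,0],[130,0,0,30,0],[130,0,0,35,0],[130,0,0,40,0],[130,0,0,0,0]]
  squeeze: 40

```text
time_s: 39.15
tcp_pos: [0.4785, -0.4045, 0.2093]
tool_rot: [0.005, 0.998, -0.059, 0.007]
force: [-0.4, -1.1, 1.3]
grip_width: 0.0415
```

arm_command:
  moves:
    - [[130,-3,20,0,-4.6],[130,-5,35,0,-4.6],[130,-5,35,0,-4.6],[130,-5,35,0,-4.6],[130,-5,35,0,-4.6],[130,-5,35,0,-4.6],[130,-5,35,0,-4.6],[130,-5,35,0,-4.6],[130,-5,35,0,-4.6],[130,-5,35,0,-4.6],[130,-5,35,0,-4.6],[130,-5,35,0,-4.6],[130,-5,35,0,-4.6],[130,-5,35,0,-4.6],[130,-5,35,0,-4.6],[130,-5,35,0,-4.6],[130,-5,35,0,-4.6],[130,-5,35,0,-4.6],[130,-5,35,0,-4.6],[130,-5,35,0,-4.6]]

```text
time_s: 40.82
tcp_pos: [0.3765, 0.2855, 0.2005]
tool_rot: [0.001, -0.65, 0.76, -0.0]
force: [1.0, 0.0, 0.2]
grip_width: 0.0419
```

```bash
python3 -c "
from h import *
s=st()
im=env.capture('side');crop(im,290,170,390,315,5,'s28.png')
t=env.capture('top');crop(t,120,80,460,320,2.3,'t28.png');st()"
```

```text
t 40.82 tcp [0.3765 0.2855 0.2005] yaw -98.97 tilt zz -1.0 w 0.0419 F [1.05 0.05 0.18] j6 2.35
t 40.92 tcp [0.3766 0.288  0.2002] yaw -98.53 tilt zz -1.0 w 0.0415 F [-0.54 -1.26 -0.07] j6 2.35
```

View pics/s28.png

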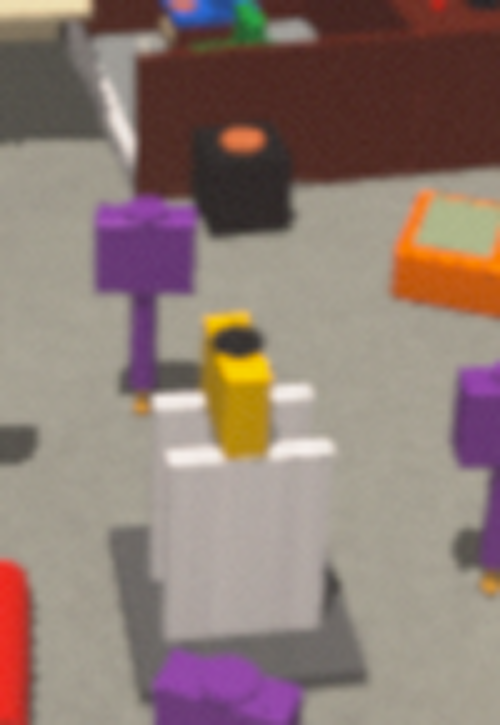

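View pics/t28.png

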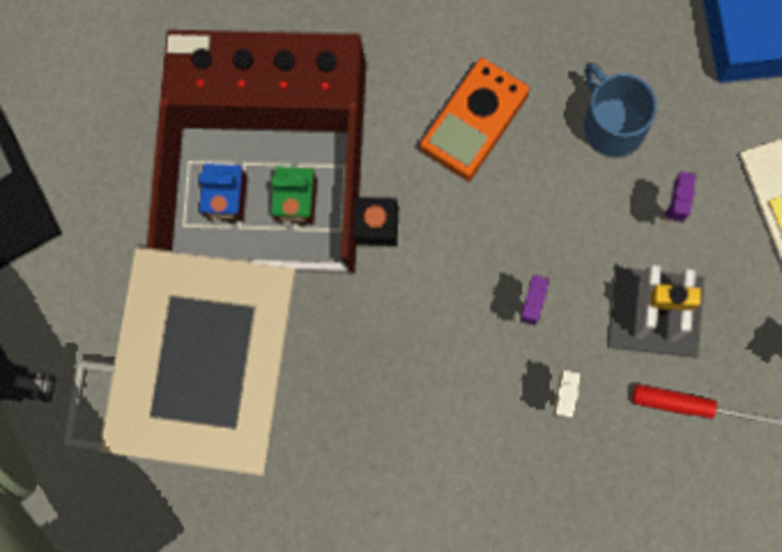

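arm_command:
  moves:
    - [[130,-5,-1,-25,-0.5],[130,0,0,-35,0],[130,0,0,-35,0],[130,0,0,-35,0],[130,0,0,-25,0],[130,0,0,-12,0],[130,0,0,-5,0],[130,0,0,0,0],[130,0,0,0,0],[255,0,0,0,0],[255,0,0,0,0],[255,0,0,0,0],[255,0,0,0,0],[255,0,0,0,0]]

```text
time_s: 42.08
tcp_pos: [0.3727, 0.2833, 0.0286]
tool_rot: [0.001, -0.648, 0.762, -0.0]
force: [-0.8, 0.4, 6.4]
grip_width: 0.0089
```

```bash
python3 -c "
from h import *
s=st();p=s['tcp_pos']
a=-.0696;h=np.array([.5476,.2018])
v=p[:2]-h;print('r',np.hypot(*v),'theta',-(np.arctan2(v[1],v[0])-(np.arctan2(-.185,-.057)+a))%(2*np.pi))
R=lambda t:np.array([[np.cos(t),-np.sin(t)],[np.sin(t),np.cos(t)]])
inc=[-2,-4]+[-5]*17+[-3,-1]
th=np.radians(95+np.r_[0,np.cumsum(inc)]);print(th[-1])
P=np.array([R(a-t)@[-.057,-.185] for t in th])
print([[255]+x.round(1).tolist()+[0,-i] for x,i in zip(np.diff(P,axis=0)*1000,inc)])
"
```

```text
t 42.08 tcp [0.3727 0.2833 0.0286] yaw -99.22 tilt zz -1.0 w 0.0089 F [-0.81  0.43  6.38] j6 2.36
r 0.19296564769529959 theta 1.6385846459177973
0.0
[[255, -2.9, -6.1, 0, 2], [255, -5.1, -12.5, 0, 4], [255, -5.1, -16.1, 0, 5], [255, -3.7, -16.5, 0, 5], [255, -2.2, -16.7, 0, 5], [255, -0.8, -16.9, 0, 5], [255, 0.7, -16.9, 0, 5], [255, 2.2, -16.7, 0, 5], [255, 3.6, -16.5, 0, 5], [255, 5.0, -16.1, 0, 5], [255, 6.4, -15.6, 0, 5], [255, 7.8, -15.0, 0, 5], [255, 9.0, -14.3, 0, 5], [255, 10.3, -13.4, 0, 5], [255, 11.4, -12.5, 0, 5], [255, 12.4, -11.4, 0, 5], [255, 13.4, -10.3, 0, 5], [255, 14.2, -9.1, 0, 5], [255, 15.0, -7.8, 0, 5], [255, 9.3, -4.1, 0, 3], [255, 3.1, -1.2, 0, 1]]
```

arm_command:
  moves:
    - [[255,-2.9,-6.1,0,2],[255,-5.1,-12.5,0,4],[255,-5.1,-16.1,0,5],[255,-3.7,-16.5,0,5],[255,-2.2,-16.7,0,5],[255,-0.8,-16.9,0,5],[255,0.7,-16.9,0,5],[255,2.2,-16.7,0,5],[255,3.6,-16.5,0,5],[255,5.0,-16.1,0,5],[255,6.4,-15.6,0,5],[255,7.8,-15.0,0,5],[255,9.0,-14.3,0,5],[255,10.3,-13.4,0,5]]

```text
time_s: 43.25
tcp_pos: [0.4042, 0.0751, 0.0287]
tool_rot: [-0.004, 0.959, -0.285, 0.006]
force: [12.3, 14.8, -10.9]
grip_width: 0.0087
```

```bash
python3 -c "
from h import *
s=st();p=s['tcp_pos']
a=-.0696;h=np.array([.5476,.2018])
v=p[:2]-h;print('r',np.hypot(*v),'theta',-(np.arctan2(v[1],v[0])-(np.arctan2(-.185,-.057)+a))%(2*np.pi))"
```

```text
t 43.25 tcp [0.4042 0.0751 0.0287] yaw -33.11 tilt zz -0.9999 w 0.0087 F [ 12.26  14.8  -10.86] j6 0.73
r 0.1913856198482304 theta 0.4786583644171105
```

arm_command:
  moves:
    - [[255,0,0,0,0],[255,0,0,0,0]]

```text
time_s: 43.42
tcp_pos: [0.4042, 0.075, 0.0287]
tool_rot: [-0.004, 0.958, -0.287, 0.006]
force: [10.2, 10.0, -6.4]
grip_width: 0.0085
```

```bash
python3 -c "
from h import *
s=st();p=s['tcp_pos']
a=-.0696;h=np.array([.5476,.2018])
v=p[:2]-h;print('r',np.hypot(*v),'theta',-(np.arctan2(v[1],v[0])-(np.arctan2(-.185,-.057)+a))%(2*np.pi))
im=env.capture('side');crop(im,200,80,400,240,4,'s29.png')"
```

```text
t 43.42 tcp [0.4042 0.075  0.0287] yaw -33.39 tilt zz -0.9999 w 0.0085 F [10.21 10.   -6.45] j6 0.73
r 0.19139242487997987 theta 0.47835303794754047
```

View pics/s29.png

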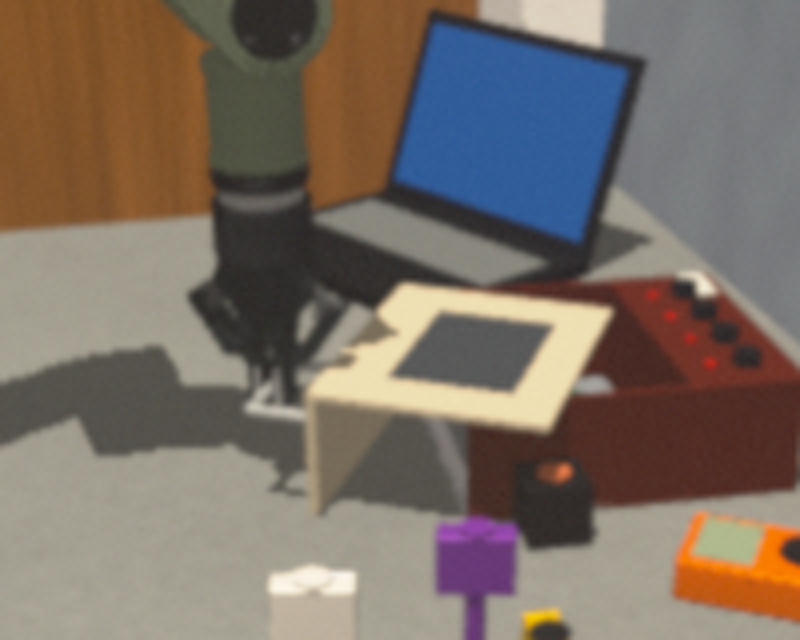

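arm_command:
  moves:
    - [[255,2,2,0,0],[255,11.4,-12.5,0,5],[255,12.4,-11.4,0,5],[255,13.4,-10.3,0,5],[255,14.2,-9.1,0,5],[255,15.0,-7.8,0,5],[255,9.3,-4.1,0,3],[255,3.1,-1.2,0,1],[255,0,0,0,0],[255,0,0,0,0]]

```text
time_s: 44.3
tcp_pos: [0.4813, 0.022, 0.0287]
tool_rot: [-0.003, 0.999, -0.038, 0.003]
force: [4.8, 14.1, 0.8]
grip_width: 0.0084
```

```bash
python3 -c "
from h import *
s=st();p=s['tcp_pos']
a=-.0696;h=np.array([.5476,.2018])
v=p[:2]-h;print('r',np.hypot(*v),'theta',-(np.arctan2(v[1],v[0])-(np.arctan2(-.185,-.057)+a)))
im=env.capture('side');crop(im,200,80,400,240,4,'s30.png')"
```

```text
t 44.3 tcp [0.4813 0.022  0.0287] yaw -4.41 tilt zz -1.0 w 0.0084 F [ 4.84 14.06  0.79] j6 0.09
r 0.19159820456687648 theta -0.015109975164378397
```

View pics/s30.png

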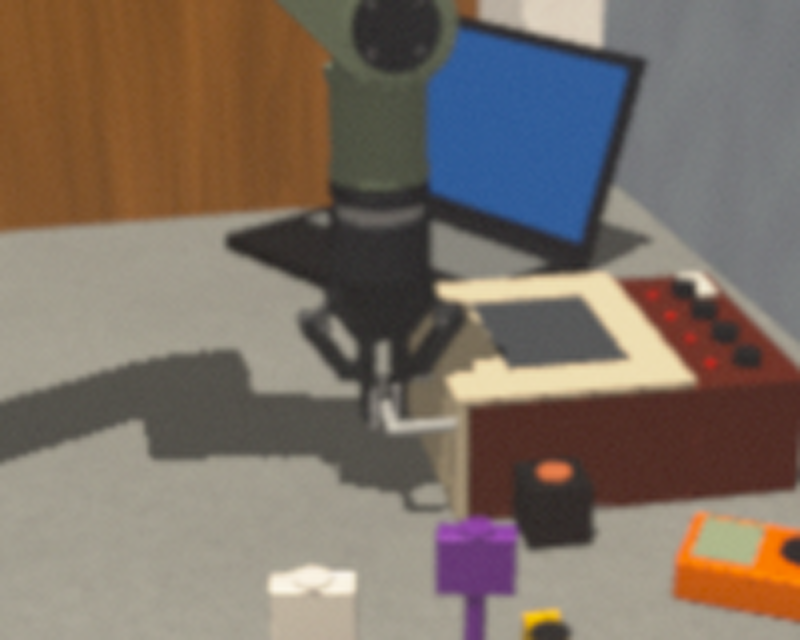

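arm_command:
  moves:
    - [[255,0,0,0,0],[130,0,0,0,0],[130,0,0,0,0],[130,0,0,0,0],[130,0,0,0,0],[130,-4,0,10,0],[130,0,0,30,0],[130,0,0,35,0],[130,0,0,40,0],[130,0,0,40,0],[130,-20,-30,0,0],[130,-25,-30,0,0],[130,-25,-30,0,0],[130,-20,-30,0,0],[130,-10,-30,0,0],[130,0,-30,0,0],[130,0,-30,0,0],[130,0,0,0,0],[130,0,0,0,0]]

```text
time_s: 45.93
tcp_pos: [0.3733, -0.192, 0.183]
tool_rot: [-0.0, 0.999, -0.039, 0.0]
force: [-0.4, 0.5, -0.6]
grip_width: 0.042
```

```bash
python3 -c "
from h import *
st()
im=env.capture('side');crop(im,230,130,430,270,4,'s31.png')
t=env.capture('top');crop(t,170,80,330,230,5,'t31.png');cv2.imwrite('pics/t31f.png',t)"
```

```text
t 45.93 tcp [ 0.3733 -0.192   0.183 ] yaw -4.47 tilt zz -1.0 w 0.042 F [-0.36  0.46 -0.64] j6 -0.42
```

View pics/s31.png

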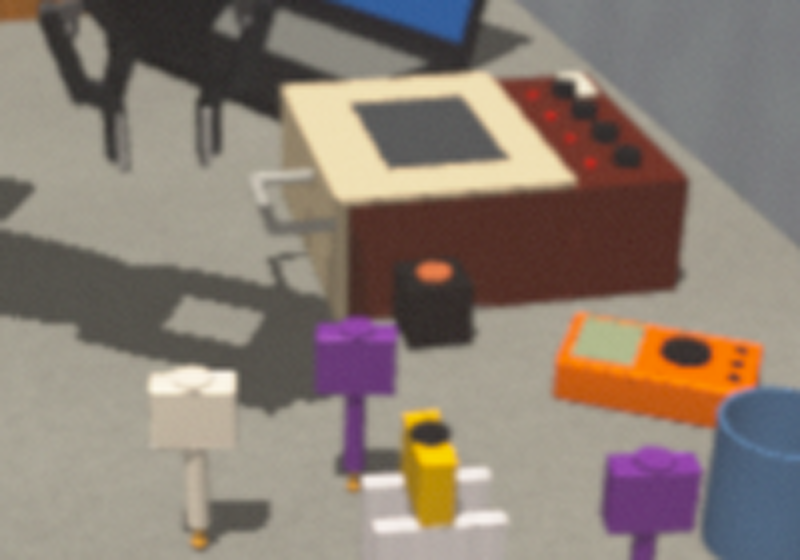

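View pics/t31.png

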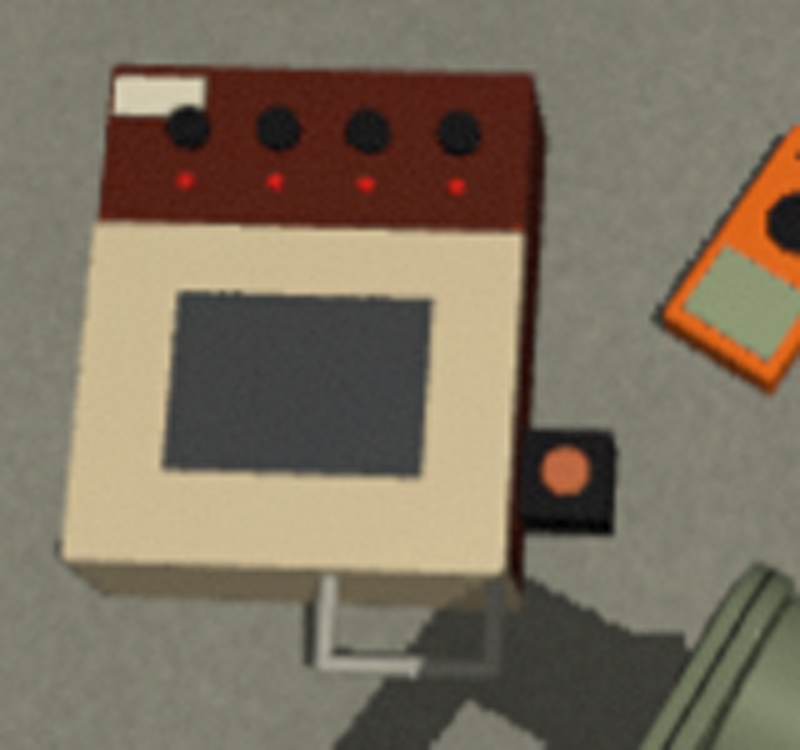

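View pics/t31f.png

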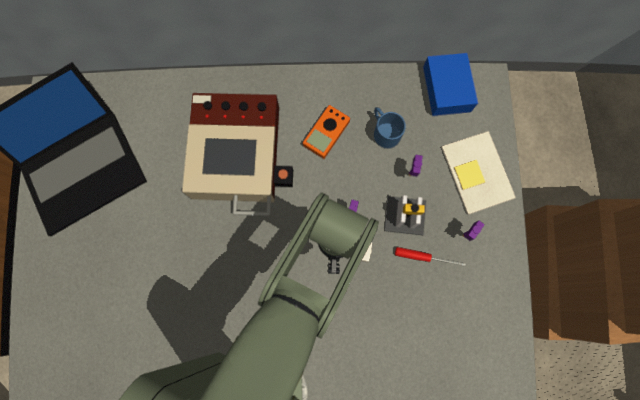

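```bash
python3 - <<'E'
from h import *
A=lambda *c:px(c,170,80,5)
# chamber: box top corners now + floor/wall points from open-door crop t17 (170,90,k6)
B=lambda *c:px(c,170,90,6)
o=[("top",(.274,.118,.1),B(138,18),1),("top",(.274,-.118,.1),B(640,30),1),("top",(.178,.118,.1),B(122,210),1),("top",(.178,-.118,.1),B(629,222),1),("top",(0,-.118,.1),B(612,655),.5)]
p,r=fitpose(o,[.54,.08,-.06]);print("chamber",p,r.round(1).tolist())
for nm,c in(("start",[(63,558),(505,587),(533,242),(104,220)]),("now",[(63,558),(507,573),(525,232),(95,220)])):
    # door frame: origin at hinge
    L=[(-.01,0,.107),(-.01,-.236,.107),(.178,-.236,.107),(.178,0,.107)]
    q,r=fitpose([("top",l,A(*k),1) for l,k in zip(L,c)],[.547,.2,-.06]);print(nm,q,r.round(1).tolist(),"theta",p[2]-q[2])
E
```

```text
chamber [ 0.54144727  0.08363203 -0.056475  ] [[0.0, -0.1], [0.4, -0.3], [-0.7, 0.4], [0.3, 0.6], [-0.3, -3.7]]
start [ 0.54898775  0.20103557 -0.08359047] [[0.0, -0.1], [-0.1, -0.5], [0.1, 0.3], [0.1, 0.3]] theta 0.027115468096415997
now [ 0.54892881  0.20100518 -0.0558207 ] [[0.1, -0.1], [-0.2, -0.1], [0.0, -0.0], [0.1, 0.2]] theta -0.0006543017290958353
```

```bash
python3 -c "
from h import *
print(env.finish_job());st()"
```

```text
the job is handed in; nothing more can be done
None
the job is handed in; nothing more can be done
```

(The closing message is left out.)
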